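# Uncap a lens barrel and present it to the inspection camera

### The arm

A 6-joint arm with a two-finger parallel gripper is mounted at the origin on the work surface. World frame = base frame: x ahead of the robot, y to its left, z up, the work surface at z = 0. Lengths are in mm, angles in degrees, forces in N, time in s.
With the tool pointing down it reaches from about 350 to 950 mm from the base axis. Payload 17.4 kg.
Tool frame: the origin (TCP) lies midway between the tips of the shut fingers; the grasp point (between the pads) lies 19 mm behind it; z points along the fingers, y is the direction in which the jaws open and shut (so a half turn about z gives the same grasp; the last joint's range is limited). The gripper opens to 93 mm and grips with 3 to 60 N. Pads are 15 mm wide; open, the fingers measure 128 mm over their backs; the gripper's body (75 mm by 188 mm) begins 65 mm behind the grasp point.
Start: joints at [62.922, 6.646, 82.598, -0, 90.757, -2.166], TCP at [284.338, 612.196, 178.646] pointing down, gripper open.
Joint ranges: [-162.19, 162.19], [-47.58, 125.68], [4.15, 143.07], [-65.23, 245.23], [0.69, 171.88], [-170.13, 170.13]. Speed limits (degrees/s): [108.29, 108.29, 127.2, 180, 180, 180].

### API

Orientations are given as a 3x3 rotation matrix whose columns are the frame's x, y, z axes.
In Python, from bench import readout, vision, workorder gives the robot as it stands.
- The arm moves only by the tool carry_out, never from a script. Its argument "rows" is a list that holds one entry, the list of rows, each a list of 7 numbers: the opening, from 0 (shut) to 1 (fully open), then the shift along the tool's x, y, z in mm, then the turn, a rotation vector about the tool's x, y, z in degrees. In form: [[[hand, x, y, z, wx, wy, wz], ...]]. A call has 1 to 20 rows; each row shifts and turns the pose as measured when the row begins, along the tool's axes as they then stand; what a row does not reach is not made up. A row lasts 1/8 s, in which the tool goes at most 62.5 mm and 10.7 degrees, less where a joint would pass 70% of its speed; a pose out of reach is approached as far as the arm can. A call is refused whole if a number of a shift passes 62.5 or a number of a turn 10.7, either way. A call with a gripper value outside its range is refused whole. The fingers move at their own pace and stop on an object; "squeeze" is the grip in N (left out, the last holds). Time passes only in rows, so rows that do not move let the fingers close. It gives the time, the measured TCP pose, the force and the opening at its end, in the units of the state.
- readout.sense(): the state, without advancing time (a new reading comes with each control period).
- vision.grab_frame(name): name is "scene" or "top"; returns a dict with "frame" (420x560x3 uint8, red, green, blue), "intrinsics" (3x3 intrinsics, pixels), "rvec" (rotation vector, rad) and "tvec" (3), from world to camera coordinates, as OpenCV has them. Camera axes: x right, y down, z forward; pixel columns grow to the right and rows downward; lengths in mm; the calibration is good to about 2 mm. A picture is of the moment at which its call begins. There is no depth.
- workorder.job_done(): hands the job in, once; it reports no verdict.
The state is a dict: "t": time; "joint_pos": joint angles; "dq": joint speeds; "tau": joint torques, N m; "tool_pos": TCP position; "tool_rot": TCP orientation; "force": force on the tool from outside, world axes, zero at the start; "ft_torque": the same for the moment, N m; "width": finger opening in mm.
Only numpy, scipy, OpenCV 4.12 (cv2) and the standard library are available. Lean on these libraries where they do the work, as an engineer would, in place of code of your own. Each camera call takes 0.05 s, during which the arm holds its last target.

### The job

Take the cap off the lens barrel and put it away in the cap rack, grip rib up, sunk into the one seat that fits it. Then pick up the open barrel and hold it in the air in front of the small tilted inspection camera: its lower end facing the glass squarely and centred, 6 cm away. Finish while still holding the barrel there, motionless; do not touch the camera, and leave everything else on the bench where it is.

Things in the scene. Friction and masses are not known exactly. Their poses are not given: they have to be found in the camera images.
- cap_center (a point): Grey plastic cap lying on the barrel's mouth. From below: a round plug 36 mm wide and 5 mm high (it hangs loosely in the barrel's 44 mm bore), a disc 52 mm wide and 6 mm thick, and on top a straight upright grip rib 36 mm long, 10 mm thick and 18 mm high. Total height 29 mm; this point is on its axis half-way up, so the disc's top is 3.5 mm below it and the rib's top 14.5 mm above it. z points up out of the rib, x runs along the rib, y across it. About 30 g.
- barrel_center (a point): Black enamel lens barrel, a hollow tube 62 mm tall standing upright on the bench: 54 mm outside diameter, with a foot flange 62 mm wide on its lowest 14 mm; bore 44 mm. This point is on the axis half-way up, 31 mm from either end; z runs along the axis from the flange (lower end) to the mouth. About 0.18 kg.
- seat_mid_hole0 (a point): Middle-sized seat of the cap rack: centre of the mouth of a round recess 58 mm wide and 10 mm deep in a square wooden block (81 mm, top 28 mm above the bench). The only seat that fits the cap. The rack is a dark board with three such blocks in a row, in any order. A seated cap stands on the recess floor with its cap_center 4.5 mm above this point. z up.
- seat_small_hole0 (a point): Smallest seat: the same, recess 44 mm wide; a small cap lies in it.
- seat_large_hole0 (a point): Largest seat: the same, recess 70 mm wide, empty, too loose for the cap.
- scope_head: Head of the inspection camera: a grey cylinder 44 mm wide with a white end, leaning 25 degrees from upright, its glass about 100 mm above the bench, on a fixed round foot 84 mm wide. Origin: centre of the glass; z points out of the glass along the line of sight (upward, leaning 25 degrees).
- scope: Fixed foot of the inspection camera, 84 mm wide; origin on the bench in its centre. The head leans towards its -x direction; the glass is 20 mm towards -x from the origin.
- cap_small: Bystander: small grey cap, 38 mm wide, in the smallest seat, its rib's top about 19 mm above the seat block. Origin at its underside.
- housing: Bystander: chrome shutter housing lying on the bench, 60 mm wide, 32 mm high, with a small lug. Origin at its underside.
- canister: Bystander: grey plastic film canister, upright, 35 mm wide, 50 mm high. Origin at its underside.
- focus_ring: Bystander: brass focusing ring lying flat, 58 mm wide, 12 mm high. Origin at its underside.
Things that resemble listed ones, but are neither listed nor needed, are in the scene too. Leave any orange look-alike of the part that bears cap_center alone. Of the things shaped like the part that bears barrel_center, the black one is meant.

How it is judged:
By the outcome, as a careful person would: the job done as asked, in the order asked, and still so for the second after the job is handed in, while the arm keeps its last pose, push and grip.
It also fails if it takes over 56 s, if anything falls off the work surface, if the arm or the gripper's body presses on something with over 40 N, if the wrist force passes 120 N, or if a joint passes its speed limit or range.

## Working session

There is one attempt and no reset: what is moved stays moved. The work goes in short steps, Python scripts to look and compute and a tool call to move; the robot and the scene stay as the last step left them, time stands still between calls to the robot, and variables do not carry over. Pictures are saved under pics/ and viewed, and the job is handed in when it is done.

Besides the shell and the picture viewer there is one more tool, called by a JSON object that holds its "fn" and its "kwargs", one argument or row to a line. carry_out: Moves the arm, as the interface text tells. Its arguments: {"type":"object","properties":{"rows":{"type":"array"},"squeeze":{"type":"number"}},"required":["rows"]}

```bash
mkdir -p pics; ls
python3 - <<'E'
from bench import readout, vision
import cv2,pickle
for n in("scene","top"):
    f=vision.grab_frame(n); cv2.imwrite(f"pics/{n}0.png",cv2.resize(f["frame"][:,:,::-1],(784,588),interpolation=cv2.INTER_CUBIC)); pickle.dump(f,open(f"{n}0.pkl","wb"))
    cv2.imwrite(f"pics/{n}0raw.png",f["frame"][:,:,::-1])
    print(n,f["intrinsics"],f["rvec"],f["tvec"])
print(readout.sense())
E
```

```text
pics
scene [[385.37489359   0.         281.18436739]
 [  0.         385.37489359 210.74366242]
 [  0.           0.           1.        ]] [ 1.56113804  2.20765282 -0.70004701] [ 201.05699732 -342.02843871 1154.23085545]
top [[451.15529863   0.         274.16632599]
 [  0.         451.15529863 208.67762485]
 [  0.           0.           1.        ]] [ 2.14356554 -2.14136501  0.16764345] [-19.03757005 522.80486506 820.90841954]
{'t': 0.1, 'joint_pos': array([ 6.29221556e+01,  6.67246164e+00,  8.26299282e+01,  5.12584481e-04,
        9.07585437e+01, -2.16667720e+00]), 'dq': array([ 0.0326641 ,  0.00433588, -0.1043942 ,  0.00206167, -0.02105022,
        0.01665634]), 'tau': array([ 2.30495287e-03, -7.22889733e+01, -6.23866367e+01,  7.81235215e-02,
        2.26405263e-02, -3.97423628e-05]), 'tool_pos': array([284.23191208, 611.99386896, 177.98783496]), 'tool_rot': array([[-9.06961971e-01,  4.21212228e-01, -4.92066316e-04],
       [ 4.21212512e-01,  9.06961482e-01, -9.42847708e-04],
       [ 4.91462116e-05, -1.06239150e-03, -9.99999434e-01]]), 'force': array([ 0.32497919, -0.54543687, -0.52510619]), 'ft_torque': array([-0.03260272, -0.01614713, -0.00763022]), 'width': 93.21389889005613}
```

View pics/scene0.png

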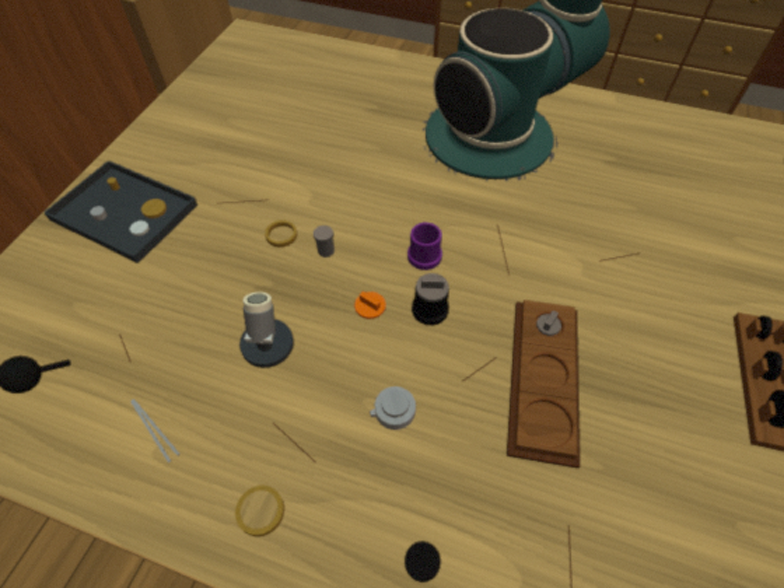

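View pics/top0.png

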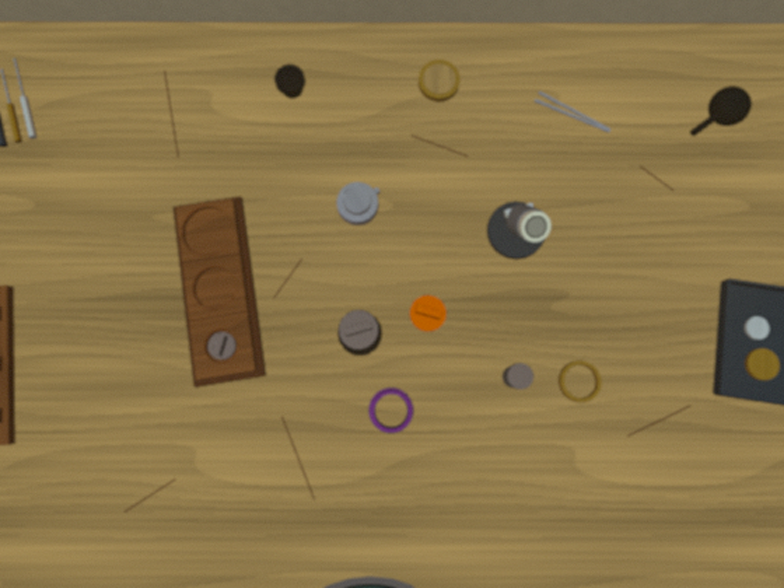

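In the top view (784x588 scale), these could be mistaken for the cap:
- grey cap on the black barrel at (359,331): the target
- orange cap at (428,313)
- small cap in the rack at (221,346)

For the barrel, there's the black one at (359,335) and a purple look-alike at (391,410). I'll check the choice in close crops.

```bash
cat > h.py <<'E'
import cv2,numpy as np,pickle
def cam(f):
    R,_=cv2.Rodrigues(np.array(f["rvec"],float)); return f["intrinsics"],R,np.array(f["tvec"]).ravel()
def proj(f,P): 
    K,R,t=cam(f); return cv2.projectPoints(np.array(P,float).reshape(-1,3),f["rvec"],f["tvec"],K,None)[0].reshape(-1,2)
def ray(f,uv,z):
    K,R,t=cam(f); c=-R.T@t; d=R.T@np.linalg.inv(K)@np.array([uv[0],uv[1],1.]); return c+d*(z-c[2])/d[2]
def crop(f,x0,y0,w,h,s,name):
    im=f["frame"][y0:y0+h,x0:x0+w,::-1]; cv2.imwrite(name,cv2.resize(np.ascontiguousarray(im),None,fx=s,fy=s,interpolation=cv2.INTER_CUBIC))
def load(n): return pickle.load(open(n,"rb"))
E
python3 - <<'E'
from h import *
t=load("top0.pkl");s=load("scene0.pkl")
for f in(t,s):
    K,R,T=cam(f); print(-R.T@T)
crop(t,120,130,200,150,4,"pics/tc1.png")
crop(t,330,130,80,60,10,"pics/tc2.png")
crop(s,160,190,80,80,7,"pics/sc1.png")
crop(s,240,150,200,190,4,"pics/sc2.png".replace("190","150"))
k=560/784
for n,uv,z in[("cap",(359,331),91/1),("bar0",(360,335),0),("midseat",(215,288),28),("large",(209,233),28),("small",(221,346),28),("glass",(536,227),100),("foot",(516,231),5),("housing",(357,203),30),("orange",(428,313),6),("purple",(391,410),62),("can",(519,376),50)]:
    print(n,ray(t,(uv[0]*k,uv[1]*k),z).round(1))
E
```

```text
[390.86238624 -16.54731352 891.36455545]
[956.25384537 126.76393834 747.77384541]
cap [465.   13.1  91. ]
bar0 [467.8  15.    0. ]
midseat [530.3 215.1  28. ]
large [608.4 226.8  28. ]
small [450.1 203.6  28. ]
glass [ 598.8 -214.5  100. ]
foot [ 617.8 -209.2    5. ]
housing [651.6  19.4  30. ]
orange [498.4 -80.9   6. ]
purple [365.5 -27.8  62. ]
can [ 409.4 -197.2   50. ]
```

View pics/tc1.png

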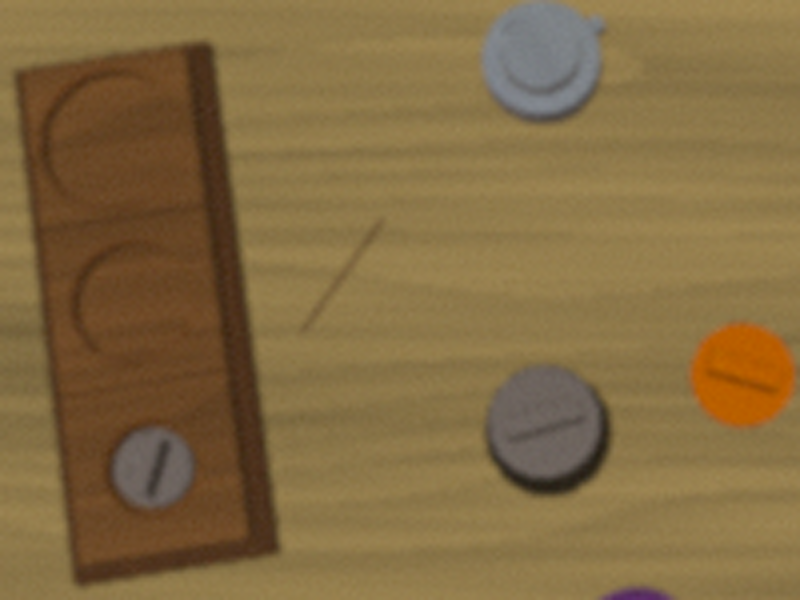

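View pics/tc2.png

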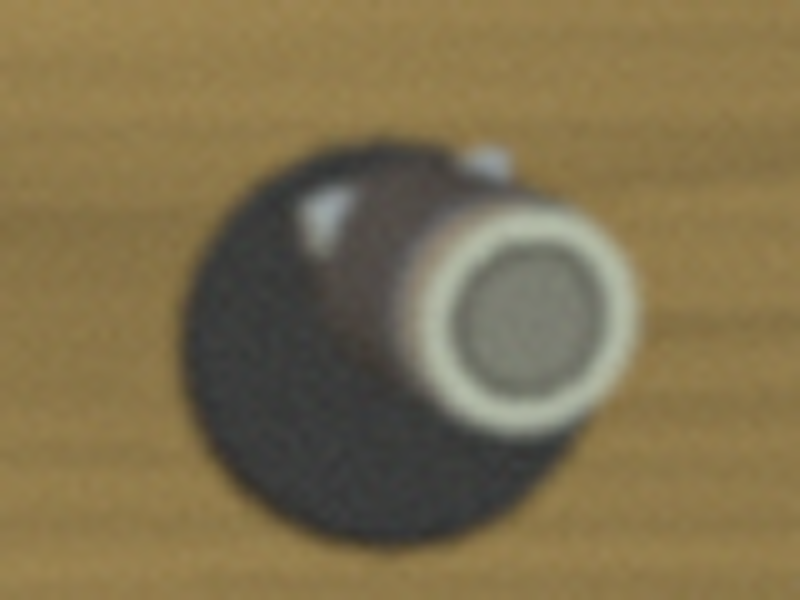

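View pics/sc1.png

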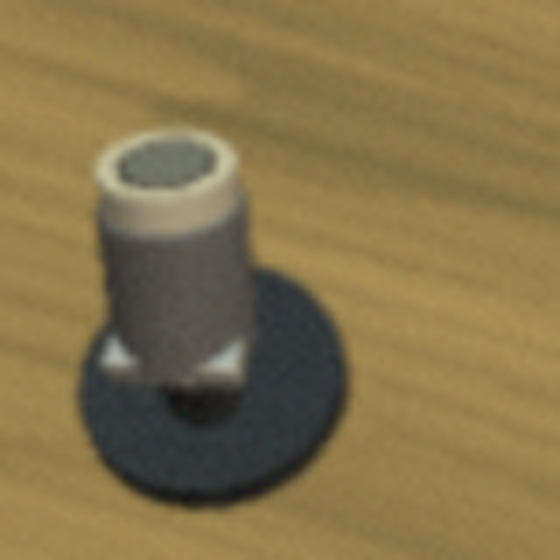

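View pics/sc2.png

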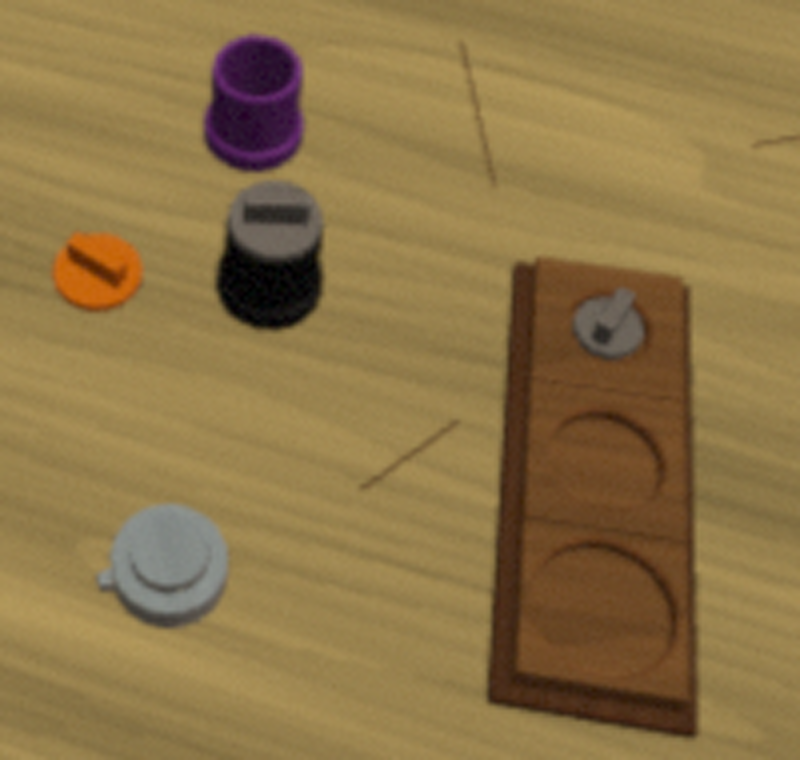

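```bash
cat >> h.py <<'E'
def circ(c,r,z,n=60,ax=None):
    a=np.linspace(0,2*np.pi,n)
    return np.c_[c[0]+r*np.cos(a),c[1]+r*np.sin(a),np.full(n,z)]
def overlay(f,polys,x0,y0,w,h,s,name):
    im=cv2.resize(np.ascontiguousarray(f["frame"][y0:y0+h,x0:x0+w,::-1]),None,fx=s,fy=s,interpolation=cv2.INTER_CUBIC)
    for p,col in polys:
        q=((proj(f,p)-[x0,y0]+.5)*s-.5)
        cv2.polylines(im,[np.round(q*16).astype(int).reshape(-1,1,2)],False,col,1,cv2.LINE_AA,4)
    cv2.imwrite(name,im)
E
cat > ov.py <<'E'
from h import *
import sys
G=(0,255,0);Rd=(0,0,255);Y=(0,255,255)
def box(c,yaw,lx,ly,z):
    a=np.radians(yaw);u=np.array([np.cos(a),np.sin(a)]);v=np.array([-u[1],u[0]])
    return np.array([list(c+sx*lx/2*u+sy*ly/2*v)+[z] for sx,sy in((1,1),(1,-1),(-1,-1),(-1,1),(1,1))])
bar=np.array([467.,13.5]); ribyaw=105
mid=np.array([530.,217]); ry=8.; pitch=81.
sc=np.array([620.,-209.]); sy=107.
u=np.array([np.cos(np.radians(ry)),np.sin(np.radians(ry))])
P=[(circ(bar,26,68),G),(circ(bar,26,62),G),(circ(bar,31,0),Rd),(circ(bar,31,14),Rd),(box(bar,ribyaw,36,10,86),Y),(box(bar,ribyaw,36,10,68),Y)]
for k,r in((-1,22),(0,29),(1,35)): P+=[(circ(mid+k*pitch*u,r,28),G),(box(mid+k*pitch*u,ry,81,81,28),Rd)]
hx=np.array([np.cos(np.radians(sy)),np.sin(np.radians(sy))])
def scopep(sc,hx):
    n=np.array([*(-hx*np.sin(np.radians(25))),np.cos(np.radians(25))])
    g=np.array([*(sc-20*hx),100.])
    e1=np.array([-hx[1],hx[0],0]);e2=np.cross(n,e1);a=np.linspace(0,2*np.pi,60)[:,None]
    ring=lambda r,d:g+n*d+r*(np.cos(a)*e1+np.sin(a)*e2)
    return [(circ(sc,42,0),Rd),(ring(22,0),G),(ring(14,0),G),(np.array([g,g+60*n]),Y)]
P+=scopep(sc,hx)
if __name__=="__main__":
    t=load("top0.pkl");s=load("scene0.pkl")
    overlay(t,P,120,130,200,150,4,"pics/o1.png")
    overlay(t,P,330,130,80,60,10,"pics/o2.png")
    overlay(s,P,160,190,80,80,7,"pics/o3.png")
    overlay(s,P,270,180,160,150,5,"pics/o4.png")
E
python3 ov.py
```

```text
(no output)
```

View pics/o1.png

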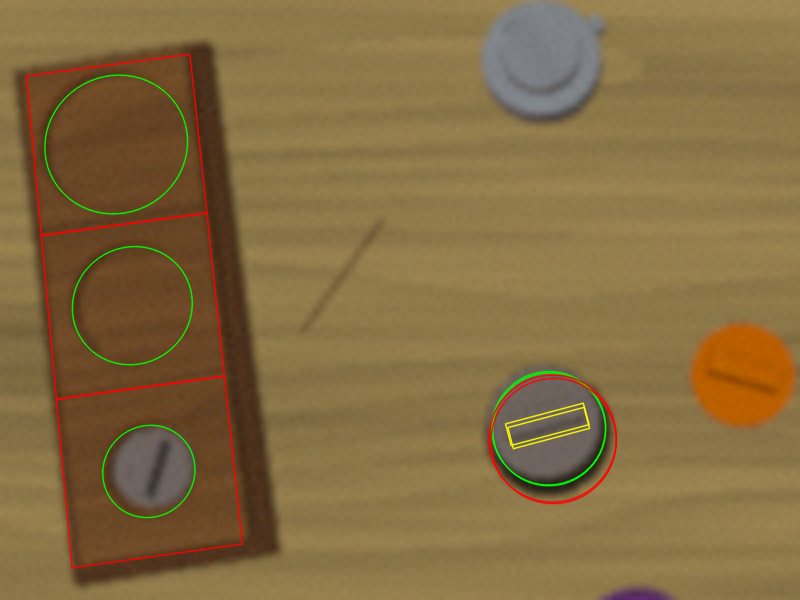

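View pics/o2.png

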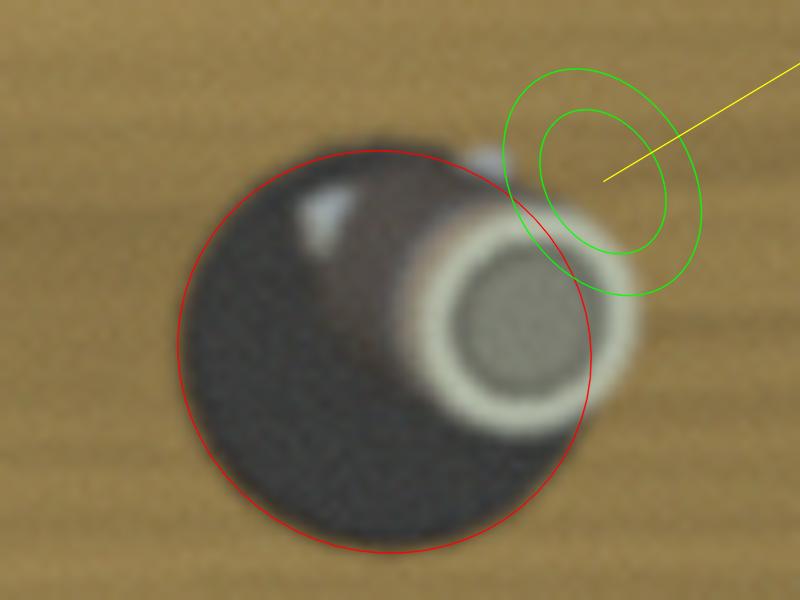

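View pics/o3.png

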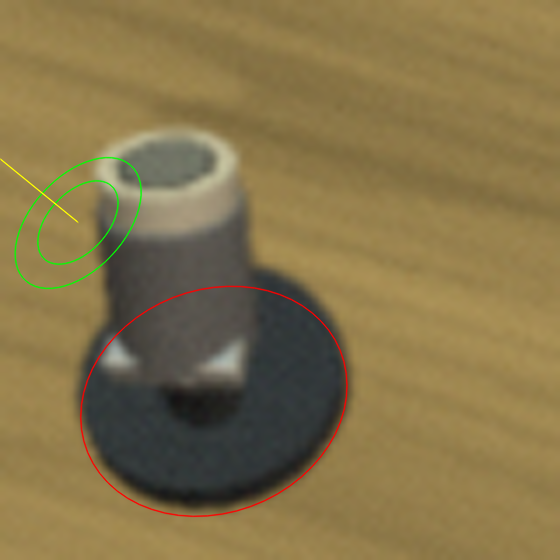

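View pics/o4.png

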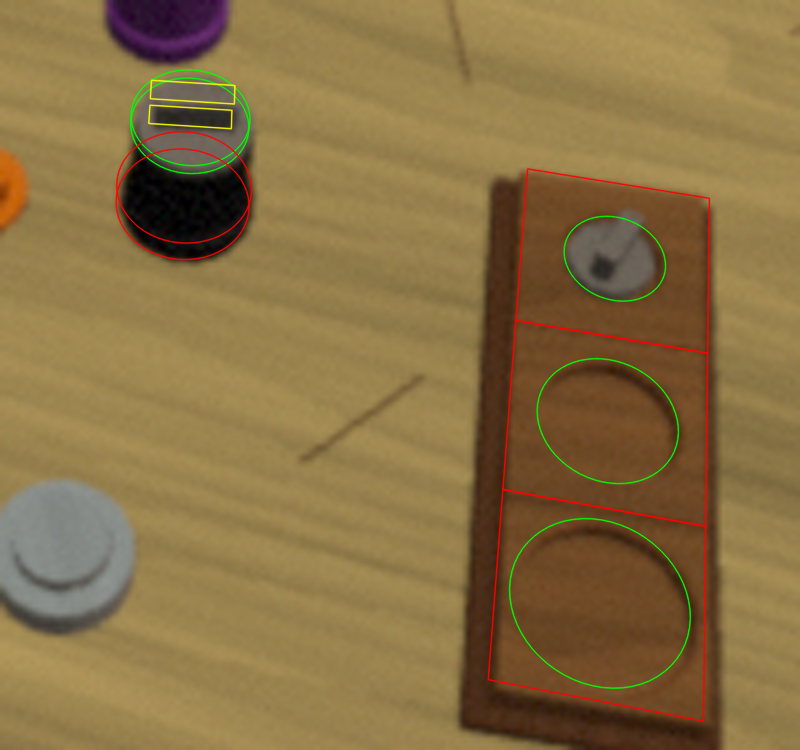

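```bash
cat > fit.py <<'E'
from h import *
t=load("top0.pkl");s=load("scene0.pkl")
def P(f): K,R,T=cam(f); return K@np.c_[R,T]
a=np.array([382.05,162.05]);b=np.array([183.43,212.7])
X=cv2.triangulatePoints(P(t),P(s),a,b);X=(X[:3]/X[3]).ravel();print(X,proj(t,X)-a,proj(s,X)-b)
print("foot",ray(t,(330+388/10-.45,130+343/10-.45),6))
print("foot s",ray(s,(160+214/7-.45,190+385/7-.45),6))
E
python3 fit.py
```

```text
[ 598.85092161 -213.00727794  100.71396201] [[ 0.08641101 -0.0333981 ]] [[0.11013908 0.02128515]]
foot [ 619.91997928 -208.56735722    6.        ]
foot s [ 618.54836912 -208.44974587    6.        ]
```

```bash
cat > ov2.py <<'E'
from ov import *
import sys
t=load("top0.pkl");s=load("scene0.pkl")
g=np.array([598.9,-213.0,100.5])
def pol(sy,g):
    hx=np.array([np.cos(np.radians(sy)),np.sin(np.radians(sy))])
    n=np.array([*(-hx*np.sin(np.radians(25))),np.cos(np.radians(25))])
    e1=np.array([-hx[1],hx[0],0]);e2=np.cross(n,e1);a=np.linspace(0,2*np.pi,60)[:,None]
    ring=lambda r,d:g+n*d+r*(np.cos(a)*e1+np.sin(a)*e2)
    L=[(circ(g[:2]+20*hx,42,6),Rd),(circ(g[:2]+20*hx,42,0),Rd),(ring(22,0),G),(ring(14.5,0),G),(ring(22,-60),Y)]
    L+=[(np.array([g+22*e1,g+22*e1-60*n]),Y),(np.array([g-22*e1,g-22*e1-60*n]),Y)]
    return L
ims=[]
for sy in (4,12,20):
    p=pol(sy,g)
    overlay(t,p,330,130,80,60,5,"/tmp/a.png");overlay(s,p,165,200,60,60,5,"/tmp/b.png")
    ims.append(np.vstack([cv2.imread("/tmp/a.png")[:,75:375],cv2.imread("/tmp/b.png")[:280]]))
cv2.imwrite("pics/o5.png",cv2.resize(np.hstack(ims),(780,504)) if 0 else np.hstack(ims)[:, :800])
print(np.hstack(ims).shape)
E
python3 ov2.py
python3 - <<'E'
import cv2;i=cv2.imread("pics/o5.png");print(i.shape)
E
```

```text
(580, 900, 3)
(580, 800, 3)
```

View pics/o5.png

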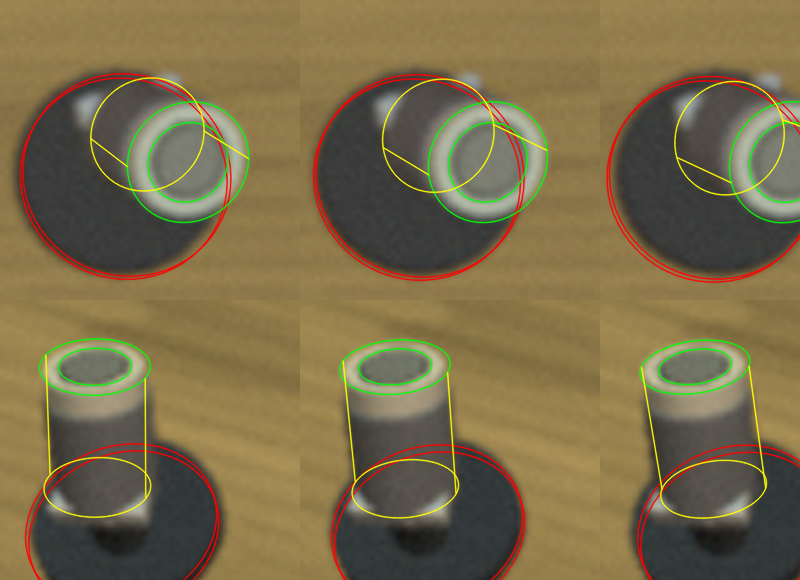

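Run:
```python
from ov2 import *
ims=[]
for sy in (5,10):
    p=pol(sy,g)[2:]
    p=[p[0]]+p[3:]
    overlay(s,p,168,203,36,48,11,"/tmp/b.png"); ims.append(cv2.imread("/tmp/b.png"))
cv2.imwrite("pics/o6.png",np.hstack(ims))
```

```text
(580, 900, 3)
```

View pics/o6.png

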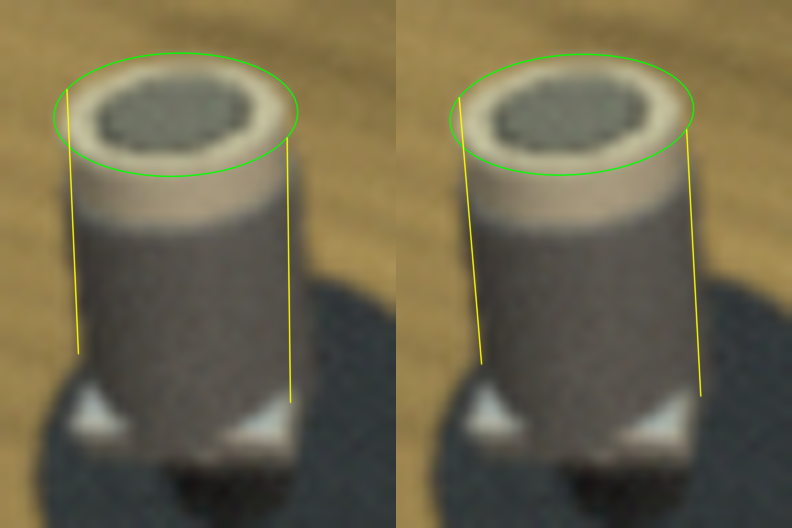

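```bash
cat > plan.py <<'E'
import sys,numpy as np
from scipy.spatial.transform import Rotation as Ro
from bench import readout
def down(yaw):
    a=np.radians(yaw); y=np.array([np.cos(a),np.sin(a),0]);z=np.array([0,0,-1.]);return np.c_[np.cross(y,z),y,z]
def plan(p,R,smax=45,tmax=9):
    s=readout.sense();p0=np.array(s["tool_pos"]);R0=np.array(s["tool_rot"])
    rv=Ro.from_matrix(R0.T@R).as_rotvec(degrees=True)
    d=np.array(p)-p0
    n=max(1,int(np.ceil(max(np.linalg.norm(d)/smax,np.linalg.norm(rv)/tmax))))
    print("t",s["t"],"at",p0.round(1),"w",round(s["width"],1),"F",np.round(s["force"],1),"dist",d.round(1),"n",n,"turn/row",(rv/n).round(2))
    for k in range(n):
        Rk=R0@Ro.from_rotvec(rv*k/n,degrees=True).as_matrix()
        print((Rk.T@d/n).round(1).tolist(),(rv/n).round(2).tolist())
E
python3 - <<'E'
from plan import *
plan([468,14.5,170],down(15))
E
```

```text
t 0.1 at [284.2 612.  178. ] w 93.2 F [ 0.3 -0.5 -0.5] dist [ 183.8 -597.5   -8. ] n 14 turn/row [-0.    0.    3.58]
[-29.9, -33.2, 0.6] [-0.0, 0.0, 3.58]
[-31.9, -31.2, 0.6] [-0.0, 0.0, 3.58]
[-33.8, -29.2, 0.6] [-0.0, 0.0, 3.58]
[-35.5, -27.0, 0.6] [-0.0, 0.0, 3.58]
[-37.2, -24.8, 0.6] [-0.0, 0.0, 3.58]
[-38.6, -22.4, 0.6] [-0.0, 0.0, 3.58]
[-40.0, -19.9, 0.6] [-0.0, 0.0, 3.58]
[-41.1, -17.4, 0.6] [-0.0, 0.0, 3.58]
[-42.1, -14.8, 0.6] [-0.0, 0.0, 3.58]
[-43.0, -12.2, 0.6] [-0.0, 0.0, 3.58]
[-43.6, -9.4, 0.6] [-0.0, 0.0, 3.58]
[-44.1, -6.7, 0.6] [-0.0, 0.0, 3.58]
[-44.5, -3.9, 0.6] [-0.0, 0.0, 3.58]
[-44.6, -1.2, 0.6] [-0.0, 0.0, 3.58]
```

{"fn": "carry_out", "kwargs": {
  "rows": [
    [[0.45,-30,-33,0.6,0,0,3.6],[0.45,-32,-31,0.6,0,0,3.6],[0.45,-34,-29,0.6,0,0,3.6],[0.45,-35.5,-27,0.6,0,0,3.6],[0.45,-37,-25,0.6,0,0,3.6],[0.45,-38.5,-22.5,0.6,0,0,3.6],[0.45,-40,-20,0.6,0,0,3.6],[0.45,-41,-17.5,0.6,0,0,3.6],[0.45,-42,-15,0.6,0,0,3.6],[0.45,-43,-12,0.6,0,0,3.6],[0.45,-43.5,-9.5,0.6,0,0,3.6],[0.45,-44,-6.5,0.6,0,0,3.6],[0.45,-44.5,-4,0.6,0,0,3.6],[0.45,-44.5,-1,0.6,0,0,3.6],[0.45,0,0,0,0,0,0]]
  ]
}}

```text
t: 1.98
tool_pos: [461.2, -7.3, 166.2]
tool_rot: [[-0.226, 0.974, -0.004], [0.974, 0.226, -0.005], [-0.004, -0.005, -1.0]]
force: [-0.7, -0.4, 0.5]
width: 41.8
```

Run:
```python
from plan import *
plan([468,14.5,100],down(15))
```

```text
t 1.975 at [461.2  -7.3 166.2] w 41.8 F [-0.7 -0.4  0.5] dist [  6.8  21.8 -66.2] n 2 turn/row [-0.15  0.11 -0.96]
[10.0, 6.0, 33.0] [-0.15, 0.11, -0.96]
[9.8, 6.1, 33.1] [-0.15, 0.11, -0.96]
```

{"fn": "carry_out", "kwargs": {
  "rows": [
    [[0.45,9,5.5,30,0,0,-1],[0.45,9,5.5,30,0,0,-1],[0.45,0,0,0,0,0,0],[0.45,0,0,0,0,0,0]]
  ]
}}

```text
t: 2.48
tool_pos: [467.2, 14.0, 105.8]
tool_rot: [[-0.262, 0.965, -0.003], [0.965, 0.262, -0.005], [-0.004, -0.004, -1.0]]
force: [1.0, 0.4, 0.2]
width: 41.9
```

Run:
```python
from plan import *
plan([468,14.5,71],down(15))
from bench import vision
from h import *
f=vision.grab_frame("scene");crop(f,250,120,120,120,6,"pics/a1.png")
g=vision.grab_frame("top");crop(g,200,180,120,100,6,"pics/a1t.png")
tp=readout.sense()["tool_pos"];print(((proj(f,tp)[0]-[250,120]+.5)*6).round(),((proj(g,tp)[0]-[200,180]+.5)*6).round())
```

```text
t 2.475 at [467.2  14.  105.8] w 41.9 F [1.  0.4 0.2] dist [  0.8   0.5 -34.8] n 1 turn/row [-0.25  0.21  0.2 ]
[0.4, 1.0, 34.8] [-0.25, 0.21, 0.2]
[355. 437.] [337. 329.]
```

View pics/a1.png

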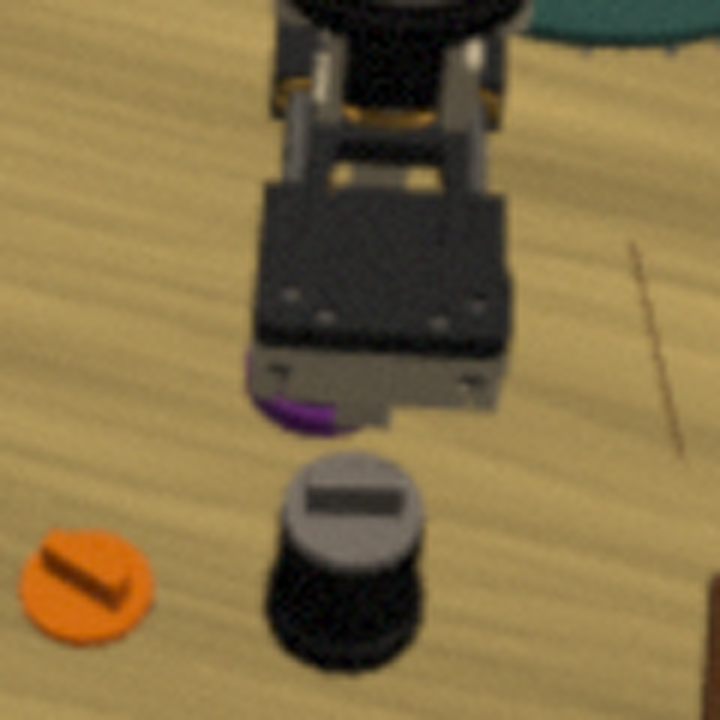

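View pics/a1t.png

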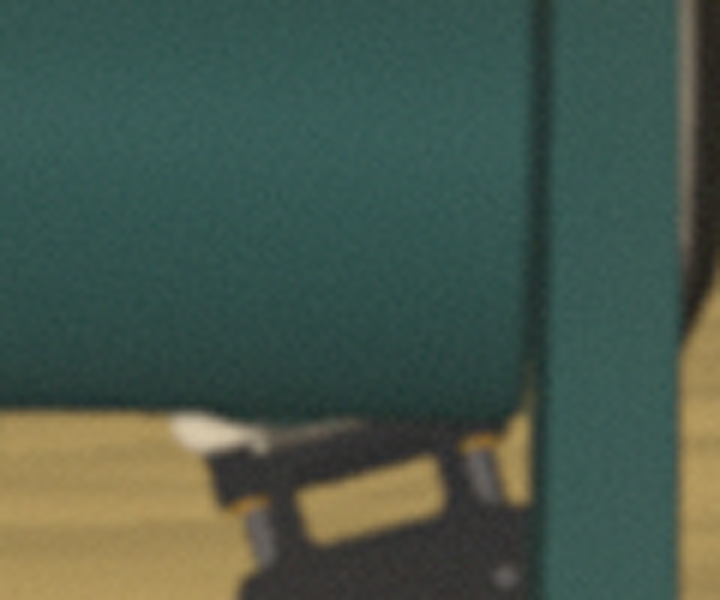

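{"fn": "carry_out", "kwargs": {
  "rows": [
    [[0.45,0,1,17,0,0,0],[0.45,0,0,13,0,0,0],[0.45,0,0,0,0,0,0],[0.45,0,0,0,0,0,0]]
  ]
}}

```text
t: 3.08
tool_pos: [468.5, 13.6, 74.6]
tool_rot: [[-0.261, 0.965, -0.002], [0.965, 0.261, -0.005], [-0.004, -0.003, -1.0]]
force: [0.3, -0.3, -0.3]
width: 41.4
```

Run:
```python
from plan import *
plan([468,14.5,71],down(15))
from bench import vision
from h import *
f=vision.grab_frame("scene");crop(f,270,170,70,70,10,"pics/a2.png")
```

```text
t 3.075 at [468.5  13.6  74.6] w 41.4 F [ 0.3 -0.3 -0.3] dist [-0.5  0.9 -3.6] n 1 turn/row [-0.17  0.23  0.14]
[1.0, -0.2, 3.6] [-0.17, 0.23, 0.14]
```

View pics/a2.png

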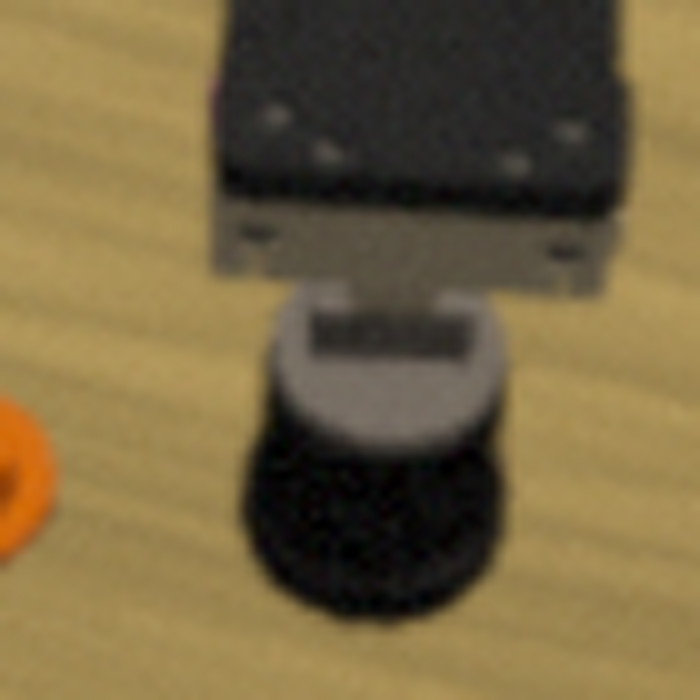

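{"fn": "carry_out", "kwargs": {
  "rows": [
    [[0.45,1,0,3.5,0,0,0],[0.45,0,0,0,0,0,0],[0.05,0,0,0,0,0,0],[0.05,0,0,0,0,0,0],[0.05,0,0,0,0,0,0],[0.05,0,0,0,0,0,0],[0.05,0,0,0,0,0,0],[0.05,0,0,0,0,0,0]]
  ],
  "squeeze": 15
}}

```text
t: 4.12
tool_pos: [468.6, 14.6, 71.7]
tool_rot: [[-0.261, 0.965, -0.001], [0.965, 0.261, -0.005], [-0.004, -0.002, -1.0]]
force: [-0.3, 0.2, -0.8]
width: 5.3
```

Run:
```python
from plan import *
print(readout.sense()["width"])
from bench import vision
from h import *
f=vision.grab_frame("scene");crop(f,270,170,70,70,10,"pics/a3.png")
```

```text
5.261670262915395
```

View pics/a3.png

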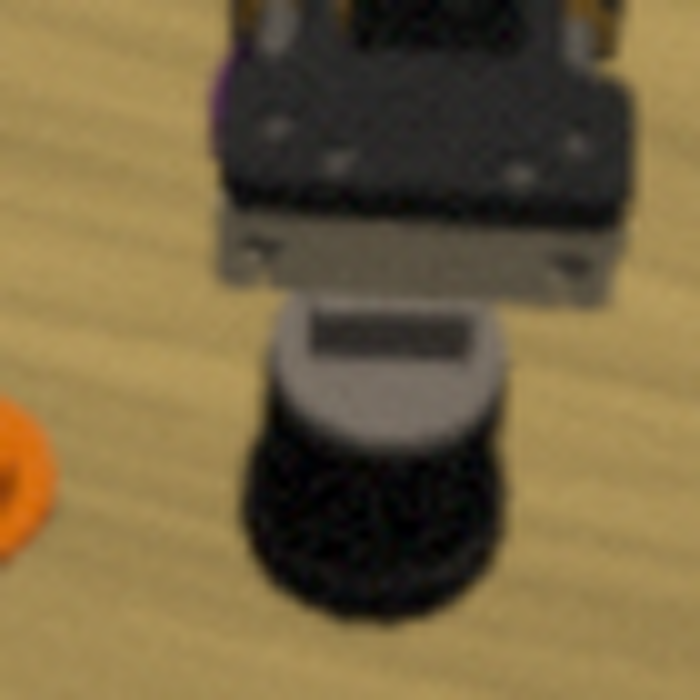

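Run:
```python
from h import *
s=load("scene0.pkl")
q=lambda p:(((proj(s,p)-[270,170]+.5)*10).round().astype(int).tolist())
u=np.array([.965,.261,0]);v=np.array([-.261,.965,0])
for nm,c in(("a2",np.array([468.5,13.6,74.6])),("a3",np.array([468.6,14.6,71.7]))):
    w=20.7 if nm=="a2" else 2.6
    print(nm,"tcp",q(c),"inner",q([c+u*w+v*7.5,c+u*w-v*7.5]),"outer tip",q([c+u*(w+17.5)+v*7.5,c+u*(w+17.5)-v*7.5]))
    z=np.array([0,0,84.])
    print(" body",q([c+z+u*94+v*37.5,c+z+u*94-v*37.5,c+z-u*94+v*37.5]), "body alt",q([c+z+u*37.5+v*94,c+z+u*37.5-v*94]))
b=np.array([468.,14.5,68]);print("rib front low/high",q([b+u*5+v*18,b+u*5-v*18,b+u*5+v*18+[0,0,18],b+u*5-v*18+[0,0,18]]), "disc front",q(b+u*26))
```

```text
a2 tcp [[381, 321]] inner [[412, 401], [342, 397]] outer tip [[410, 468], [339, 464]]
 body [[590, 471], [185, 446], [595, -257]] body alt [[885, 247], [-85, 190]]
a3 tcp [[385, 331]] inner [[419, 342], [350, 338]] outer tip [[416, 408], [346, 404]]
 body [[593, 482], [190, 457], [598, -246]] body alt [[888, 258], [-80, 201]]
rib front low/high [[466, 362], [301, 352], [472, 313], [304, 302]] disc front [[380, 436]]
```

Run:
```python
from plan import *
from bench import vision
from h import *
s=readout.sense();print(s)
c=s["tool_pos"];R=s["tool_rot"]
for n in("scene","top"):
    f=vision.grab_frame(n)
    ax=[(np.array([c,c-R[:,2]*84]),(0,255,0)),(np.array([c-R[:,2]*84+R[:,1]*94,c-R[:,2]*84-R[:,1]*94]),(0,0,255)),(circ((0,0),100,0),(255,0,0)),(np.array([[0,0,0],[0,0,300.]]),(255,255,0))]
    overlay(f,ax,0,0,560,420,1.4,f"pics/b_{n}.png")
```

```text
{'t': 4.175, 'joint_pos': array([ -1.12789587, -17.16773509, 114.77566504,  -0.27600357,
        82.42442089, -16.22759179]), 'dq': array([ 0.0696352 , -0.00559873,  0.01801198,  0.01990947, -0.09248284,
       -0.05308052]), 'tau': array([-1.48074055e-04, -3.54837763e+01, -6.05205703e+01,  4.84795100e-02,
        3.91008519e-02, -1.01446014e-04]), 'tool_pos': array([468.55939981,  14.64481731,  71.65771102]), 'tool_rot': array([[-2.61115229e-01,  9.65307415e-01, -6.56991014e-04],
       [ 9.65297490e-01,  2.61109302e-01, -4.76309789e-03],
       [-4.42630725e-03, -1.87790917e-03, -9.99988441e-01]]), 'force': array([ 0.3734585 ,  0.55864037, -0.30410368]), 'ft_torque': array([0.00670627, 0.06817615, 0.01282014]), 'width': 4.4995155583394215}
```

View pics/b_scene.png

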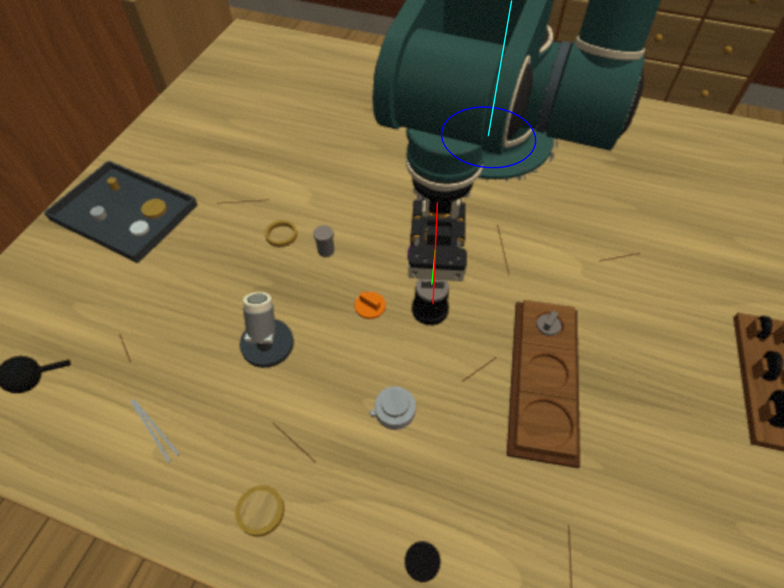

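View pics/b_top.png

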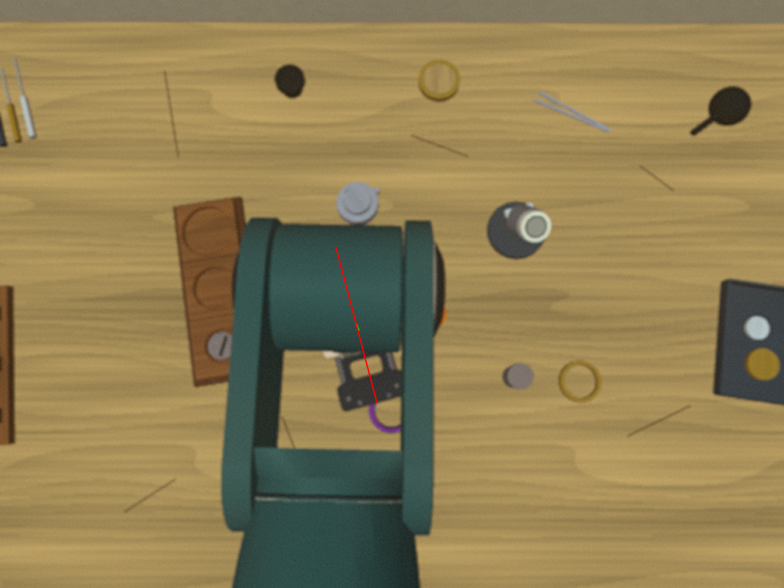

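{"fn": "carry_out", "kwargs": {
  "rows": [
    [[0.45,0,0,-30,0,0,0],[0.45,0,0,-30,0,0,0],[0.45,0,0,0,0,0,-9],[0.45,0,0,0,0,0,-9],[0.45,0,0,0,0,0,-9],[0.45,0,0,0,0,0,-9],[0.45,0,0,0,0,0,-9],[0.45,0,0,0,0,0,-9],[0.45,0,0,0,0,0,-9],[0.45,0,0,0,0,0,-9],[0.45,0,0,0,0,0,0],[0.45,0,0,0,0,0,0]]
  ]
}}

```text
t: 5.78
tool_pos: [468.5, 15.0, 133.6]
tool_rot: [[-1.0, 0.014, -0.001], [0.014, 1.0, -0.005], [0.001, -0.005, -1.0]]
force: [-0.4, -0.2, -0.3]
width: 41.9
```

Run:
```python
from plan import *
from bench import vision
from h import *
s=readout.sense()
c=s["tool_pos"];R=s["tool_rot"];print(c,R.round(3),s["width"],s["joint_pos"].round(1))
f=vision.grab_frame("scene");pickle.dump(f,open("c.pkl","wb"))
crop(f,250,110,120,100,6,"pics/c1.png")
w=s["width"]/2
q=lambda p:(((proj(f,p)-[250,110]+.5)*6).round().astype(int).tolist())
for dz in(0,40,50,60,70):
    print(dz,q([c+[0,0,dz]+R[:,1]*w,c+[0,0,dz]-R[:,1]*w]))
```

```text
[468.47115777  14.98009192 133.6375698 ] [[-1.     0.014 -0.001]
 [ 0.014  1.    -0.005]
 [ 0.001 -0.005 -1.   ]] 41.91784609728119 [ -1.1 -19.  110.4  -0.3  88.7 -90.3]
0 [[421, 468], [304, 434]]
40 [[431, 391], [308, 357]]
50 [[433, 370], [310, 336]]
60 [[436, 350], [311, 315]]
70 [[439, 328], [312, 294]]
```

View pics/c1.png

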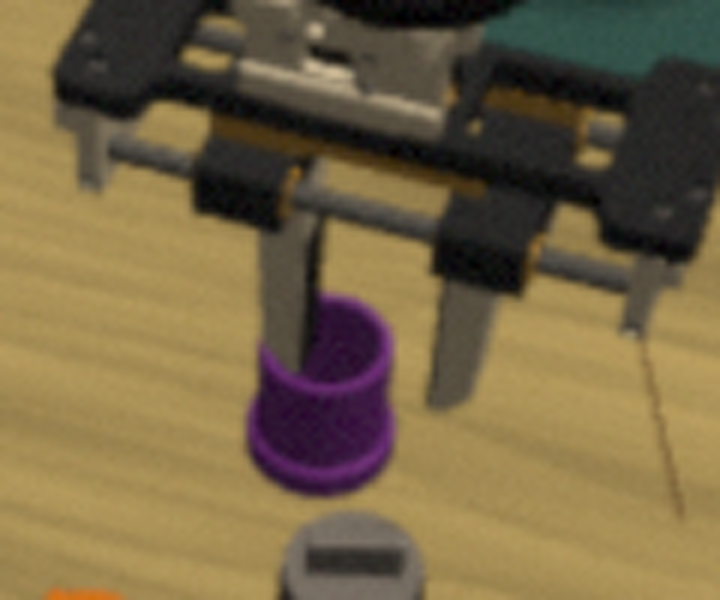

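Run:
```python
from plan import *
from bench import vision
from h import *
s=readout.sense()
c=s["tool_pos"];R=s["tool_rot"]
f=vision.grab_frame("top");pickle.dump(f,open("ct.pkl","wb"))
L=[]
for dz in (0,45):
    z=84+dz
    L.append((np.array([c+R[:,1]*94*a+R[:,0]*37.5*b+[0,0,z] for a,b in((1,1),(1,-1),(-1,-1),(-1,1),(1,1))]),(0,0,255) if dz else (0,255,0)))
overlay(f,L,140,130,240,160,3.3,"pics/c2.png")
f=load("c.pkl")
overlay(f,L,240,60,150,150,4,"pics/c3.png")
```

```text
(no output)
```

View pics/c2.png

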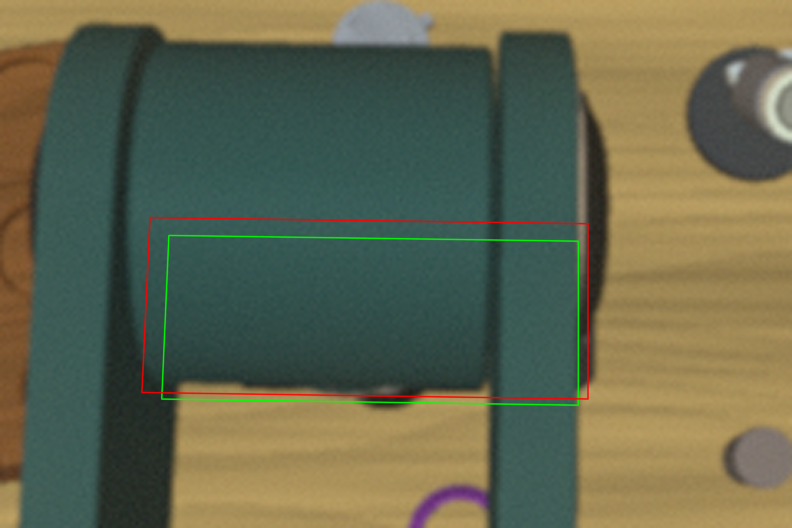

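View pics/c3.png

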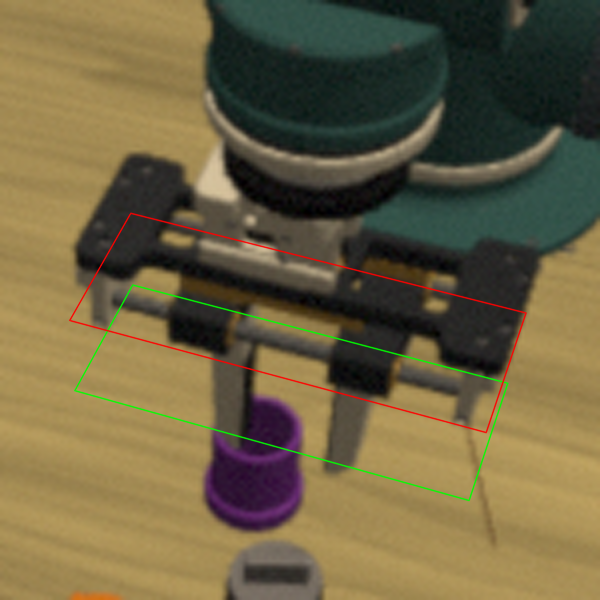

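{"fn": "carry_out", "kwargs": {
  "rows": [
    [[0.45,-16,45,10,0,0,0],[0.45,-16,45,30,0,0,0],[0.45,0,0,30,0,0,0],[0.45,0,0,30,0,0,0],[0.45,0,0,0,0,0,0],[0.45,0,0,0,0,0,0],[0.45,0,0,0,0,0,0]]
  ]
}}

```text
t: 6.75
tool_pos: [504.4, 106.8, 34.0]
tool_rot: [[-1.0, 0.024, 0.004], [0.024, 1.0, -0.004], [-0.004, -0.004, -1.0]]
force: [-0.3, 0.6, -0.9]
width: 42.0
```

Run:
```python
from plan import *
from bench import vision
from h import *
s=readout.sense()
c=s["tool_pos"];R=s["tool_rot"];print(c,s["width"],s["force"])
f=vision.grab_frame("scene");crop(f,270,130,120,100,6,"pics/d1.png")
w=s["width"]/2
q=lambda p:(((proj(f,p)-[270,130]+.5)*6).round().astype(int).tolist())
for dz in(-33,0,20,40,60):
    print(dz,q([c+[7.5,0,dz]+R[:,1]*w,c+[7.5,0,dz]-R[:,1]*w]))
```

```text
[504.43054737 106.83397291  33.96827733] 42.03921044192144 [-0.28691897  0.63500197 -0.87685367]
-33 [[479, 725], [369, 690]]
0 [[492, 680], [379, 644]]
20 [[501, 651], [385, 614]]
40 [[509, 621], [391, 584]]
60 [[519, 589], [398, 552]]
```

View pics/d1.png

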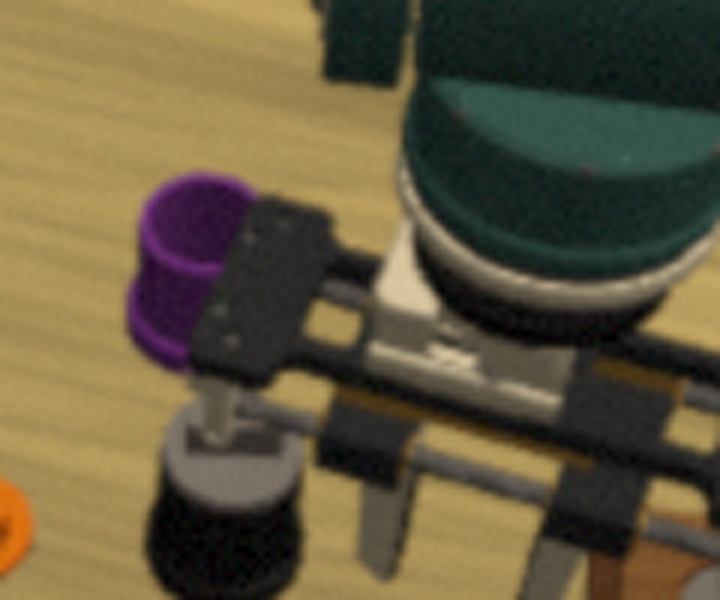

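Run:
```python
from plan import *
plan([468,14.5,75],down(15),tmax=9)
```

```text
t 6.8 at [504.5 106.8  34.1] w 41.5 F [-0.5  0.6 -0.5] dist [-36.5 -92.3  40.9] n 9 turn/row [-0.01  0.04  8.18]
[3.8, -10.4, -4.5] [-0.01, 0.04, 8.18]
[2.3, -10.8, -4.5] [-0.01, 0.04, 8.18]
[0.7, -11.0, -4.5] [-0.01, 0.04, 8.18]
[-0.9, -11.0, -4.5] [-0.01, 0.04, 8.18]
[-2.4, -10.8, -4.5] [-0.01, 0.04, 8.18]
[-3.9, -10.3, -4.5] [-0.01, 0.04, 8.18]
[-5.3, -9.7, -4.5] [-0.01, 0.04, 8.18]
[-6.7, -8.8, -4.5] [-0.01, 0.04, 8.18]
[-7.8, -7.8, -4.5] [-0.01, 0.04, 8.18]
```

{"fn": "carry_out", "kwargs": {
  "rows": [
    [[0.45,0,0,-20,0,0,0],[0.45,0,0,-20,0,0,0],[0.45,4,-10.5,0,0,0,8],[0.45,2,-11,0,0,0,8],[0.45,1,-11,0,0,0,8],[0.45,-1,-11,0,0,0,8],[0.45,-2.5,-11,0,0,0,8],[0.45,-4,-10,0,0,0,8],[0.45,-5,-9.5,0,0,0,8],[0.45,-6.5,-9,0,0,0,8],[0.45,-8,-8,0,0,0,8],[0.45,0,0,0,0,0,0],[0.45,0,0,0,0,0,0]]
  ]
}}

```text
t: 8.43
tool_pos: [471.5, 12.1, 99.2]
tool_rot: [[-0.249, 0.968, 0.026], [0.968, 0.25, -0.003], [-0.009, 0.024, -1.0]]
force: [-0.3, -0.2, -0.1]
width: 41.6
```

Run:
```python
from plan import *
plan([468,14.5,45],down(15),tmax=9)
```

```text
t 8.425 at [471.5  12.1  99.2] w 41.6 F [-0.3 -0.2 -0.1] dist [ -3.5   2.4 -54.2] n 2 turn/row [ 0.69  0.27 -0.28]
[1.8, -2.0, 27.0] [0.69, 0.27, -0.28]
[1.7, -1.7, 27.1] [0.69, 0.27, -0.28]
```

{"fn": "carry_out", "kwargs": {
  "rows": [
    [[0.45,1.5,-1.5,24,0.7,0.3,0],[0.45,1.5,-1.5,24,0.7,0.3,0],[0.45,0,0,0,0,0,0],[0.45,0,0,0,0,0,0]]
  ]
}}

```text
t: 8.93
tool_pos: [468.0, 15.2, 46.9]
tool_rot: [[-0.255, 0.967, -0.005], [0.967, 0.255, 0.001], [0.003, -0.004, -1.0]]
force: [0.4, -0.2, -0.9]
width: 42.1
```

Run:
```python
from plan import *
plan([468,14.5,30],down(15),tmax=9)
from bench import vision
from h import *
f=vision.grab_frame("scene");crop(f,270,170,70,70,10,"pics/e1.png")
```

```text
t 8.925 at [468.   15.2  46.9] w 42.1 F [ 0.4 -0.2 -0.9] dist [  0.   -0.7 -16.9] n 1 turn/row [-0.23 -0.15 -0.25]
[-0.7, -0.1, 16.9] [-0.23, -0.15, -0.25]
```

View pics/e1.png

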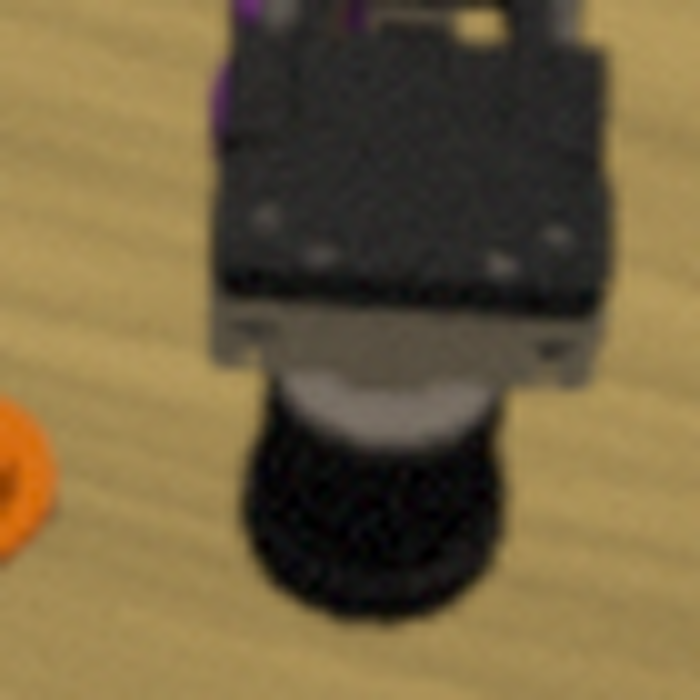

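{"fn": "carry_out", "kwargs": {
  "rows": [
    [[0.45,0,0,5,0,0,0],[0.45,0,0,5,0,0,0],[0.45,0,0,0,0,0,0],[0.45,0,0,0,0,0,0]]
  ]
}}

```text
t: 9.48
tool_pos: [468.4, 15.1, 37.2]
tool_rot: [[-0.255, 0.967, -0.003], [0.967, 0.255, 0.001], [0.002, -0.002, -1.0]]
force: [-0.3, -0.0, 0.6]
width: 42.0
```

{"fn": "carry_out", "kwargs": {
  "rows": [
    [[0.03,0,0,0,0,0,0],[0.03,0,0,0,0,0,0],[0.03,0,0,0,0,0,0],[0.03,0,0,0,0,0,0],[0.03,0,0,0,0,0,0]]
  ],
  "squeeze": 4
}}

```text
t: 10.1
tool_pos: [468.6, 15.1, 37.6]
tool_rot: [[-0.255, 0.967, -0.002], [0.967, 0.255, 0.001], [0.002, -0.002, -1.0]]
force: [-0.1, -1.1, -0.1]
width: 10.2
```

{"fn": "carry_out", "kwargs": {
  "rows": [
    [[0.4,0,0,0,0,0,0],[0.4,0,0,0,0,0,0],[0.4,0,0,3,0,0,0],[0.4,0,0,2,0,0,0],[0.4,0,0,2,0,0,0],[0.4,0,0,0,0,0,0]]
  ]
}}

```text
t: 10.85
tool_pos: [468.5, 15.1, 29.9]
tool_rot: [[-0.255, 0.967, -0.003], [0.967, 0.255, 0.001], [0.002, -0.002, -1.0]]
force: [0.4, 0.3, -0.2]
width: 37.2
```

{"fn": "carry_out", "kwargs": {
  "rows": [
    [[0.4,0,0,2,0,0,0],[0.4,0,0,0,0,0,0]]
  ]
}}

```text
t: 11.1
tool_pos: [468.8, 15.1, 28.4]
tool_rot: [[-0.255, 0.967, -0.002], [0.967, 0.255, 0.001], [0.002, -0.001, -1.0]]
force: [-1.4, 0.1, 2.1]
width: 37.4
```

{"fn": "carry_out", "kwargs": {
  "rows": [
    [[0.4,0,0,-1.5,0,0,0],[0.03,0,0,0,0,0,0],[0.03,0,0,0,0,0,0],[0.03,0,0,0,0,0,0],[0.03,0,0,0,0,0,0],[0.03,0,0,0,0,0,0],[0.03,0,0,0,0,0,0]]
  ],
  "squeeze": 20
}}

```text
t: 11.98
tool_pos: [468.8, 15.1, 29.8]
tool_rot: [[-0.255, 0.967, -0.002], [0.967, 0.255, 0.001], [0.002, -0.001, -1.0]]
force: [-0.5, 0.2, 0.1]
width: 9.6
```

{"fn": "carry_out", "kwargs": {
  "rows": [
    [[0.03,0,0,-10,0,0,0],[0.03,0,0,-20,0,0,0],[0.03,0,0,-20,0,0,0],[0.03,0,0,-10,0,0,0],[0.03,0,0,0,0,0,0],[0.03,0,0,0,0,0,0]]
  ]
}}

```text
t: 12.72
tool_pos: [468.7, 15.0, 92.8]
tool_rot: [[-0.255, 0.967, -0.002], [0.967, 0.255, 0.001], [0.002, -0.002, -1.0]]
force: [0.6, 0.4, -0.5]
width: 9.6
```

Run:
```python
from plan import *
plan([531.0,217,100],down(15),tmax=9)
from bench import vision
from h import *
f=vision.grab_frame("scene");crop(f,250,140,100,100,7,"pics/e2.png")
```

```text
t 12.725 at [468.7  15.   92.8] w 9.6 F [ 0.6  0.4 -0.5] dist [ 62.3 202.    7.2] n 5 turn/row [-0.02 -0.02 -0.05]
[35.9, 22.3, -1.4] [-0.02, -0.02, -0.05]
[35.9, 22.4, -1.4] [-0.02, -0.02, -0.05]
[35.8, 22.4, -1.4] [-0.02, -0.02, -0.05]
[35.8, 22.4, -1.4] [-0.02, -0.02, -0.05]
[35.8, 22.5, -1.4] [-0.02, -0.02, -0.05]
```

View pics/e2.png

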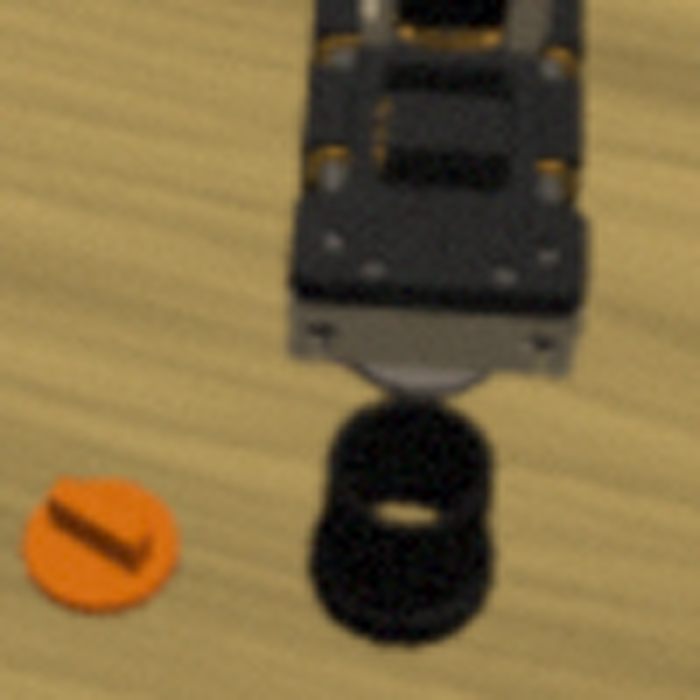

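Run:
```python
from plan import *
plan([531.0,217,85],down(91),tmax=8)
```

```text
t 12.775 at [468.7  15.   92.8] w 9.6 F [ 0.9 -0.2 -0.2] dist [ 62.3 202.   -7.8] n 10 turn/row [-0.   -0.01 -7.63]
[17.9, 11.2, 0.8] [-0.0, -0.01, -7.63]
[16.3, 13.5, 0.8] [-0.0, -0.01, -7.63]
[14.4, 15.5, 0.8] [-0.0, -0.01, -7.63]
[12.2, 17.3, 0.8] [-0.0, -0.01, -7.63]
[9.8, 18.7, 0.8] [-0.0, -0.01, -7.63]
[7.2, 19.9, 0.8] [-0.0, -0.01, -7.63]
[4.5, 20.6, 0.8] [-0.0, -0.01, -7.63]
[1.7, 21.1, 0.8] [-0.0, -0.01, -7.63]
[-1.1, 21.1, 0.8] [-0.0, -0.01, -7.63]
[-3.9, 20.8, 0.8] [-0.0, -0.01, -7.63]
```

{"fn": "carry_out", "kwargs": {
  "rows": [
    [[0.03,18,11,0.8,0,0,-7.5],[0.03,16,13.5,0.8,0,0,-7.5],[0.03,14.5,15.5,0.8,0,0,-7.5],[0.03,12,17,0.8,0,0,-7.5],[0.03,10,18.5,0.8,0,0,-7.5],[0.03,7,20,0.8,0,0,-7.5],[0.03,4.5,20.5,0.8,0,0,-7.5],[0.03,1.5,21,0.8,0,0,-7.5],[0.03,-1,21,0.8,0,0,-7.5],[0.03,-4,20,0.8,0,0,-7],[0.03,0,0,0,0,0,0],[0.03,0,0,0,0,0,0]]
  ]
}}

```text
t: 14.28
tool_pos: [527.4, 220.8, 75.2]
tool_rot: [[-1.0, -0.026, -0.014], [-0.026, 1.0, -0.002], [0.014, -0.002, -1.0]]
force: [-1.0, -1.2, -0.8]
width: 9.7
```

Run:
```python
from plan import *
plan([531.0,217,20],down(91),tmax=8)
```

```text
t 14.275 at [527.4 220.8  75.2] w 9.7 F [-1.  -1.2 -0.8] dist [  3.6  -3.8 -55.2] n 2 turn/row [-0.05 -0.4   0.23]
[-2.2, -1.9, 27.6] [-0.05, -0.4, 0.23]
[-2.0, -1.9, 27.6] [-0.05, -0.4, 0.23]
```

{"fn": "carry_out", "kwargs": {
  "rows": [
    [[0.03,-1.8,-1.7,27,0,-0.4,0],[0.03,-1.8,-1.7,27,0,-0.4,0],[0.03,0,0,0,0,0,0],[0.03,0,0,0,0,0,0]]
  ]
}}

```text
t: 14.78
tool_pos: [530.6, 215.0, 21.3]
tool_rot: [[-1.0, -0.016, 0.002], [-0.016, 1.0, -0.001], [-0.002, -0.001, -1.0]]
force: [0.4, -0.5, -0.1]
width: 9.8
```

Run:
```python
from plan import *
plan([531.0,217,-7],down(91),tmax=8)
from bench import vision
from h import *
from ov import box
s=readout.sense();c=s["tool_pos"]
f=vision.grab_frame("scene");pickle.dump(f,open("e3.pkl","wb"))
z=c[2]+39.6-1.4
mid=np.array([531,217.])
overlay(f,[(circ(c,26,z),(0,255,0)),(circ(c,26,z-6),(0,255,0)),(circ(mid,29,28),(0,0,255))],340,200,100,100,7,"pics/e3.png")
crop(f,340,200,100,100,7,"pics/e3r.png")
```

```text
t 14.775 at [530.6 215.   21.3] w 9.8 F [ 0.4 -0.5 -0.1] dist [  0.4   2.  -28.3] n 1 turn/row [-0.08  0.09 -0.06]
[-0.4, 2.0, 28.3] [-0.08, 0.09, -0.06]
```

View pics/e3.png

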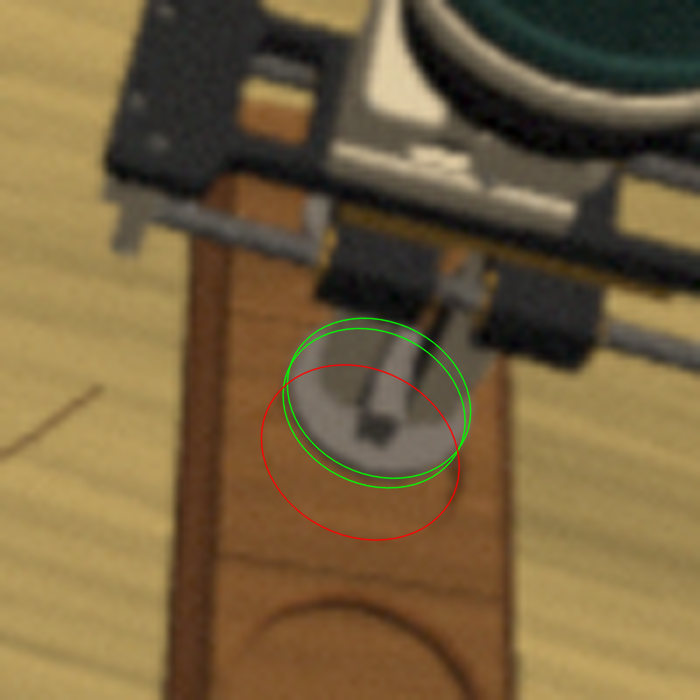

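View pics/e3r.png

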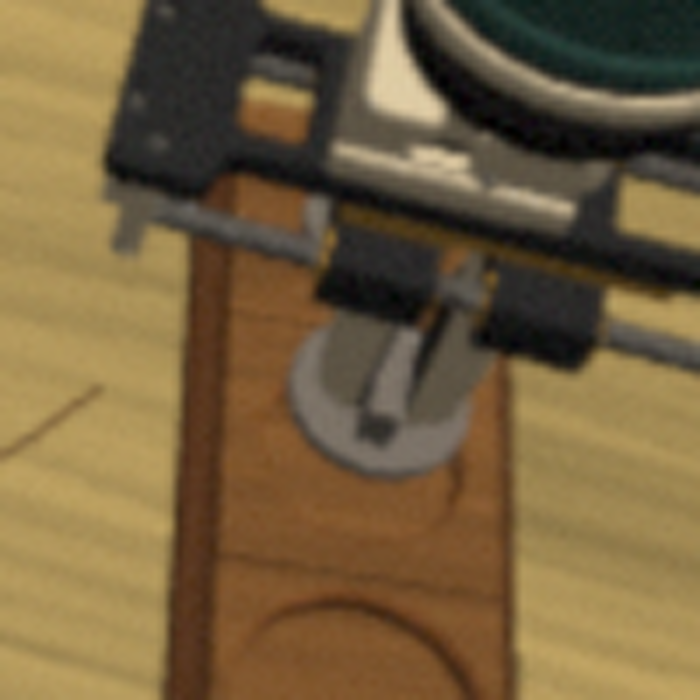

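{"fn": "carry_out", "kwargs": {
  "rows": [
    [[0.03,-1.7,1.3,8,0,0,0],[0.03,0,0,7,0,0,0],[0.03,0,0,0,0,0,0],[0.03,0,0,0,0,0,0]]
  ]
}}

```text
t: 15.32
tool_pos: [533.1, 216.7, 6.9]
tool_rot: [[-1.0, -0.016, 0.003], [-0.016, 1.0, -0.001], [-0.003, -0.001, -1.0]]
force: [-0.0, 0.2, -0.3]
width: 10.0
```

Run:
```python
from plan import *
plan([532.3,216.3,-7],down(91),tmax=8)
from bench import vision
from h import *
s=readout.sense();c=s["tool_pos"]
f=vision.grab_frame("scene");pickle.dump(f,open("e3.pkl","wb"))
z=c[2]+39.6-1.4
mid=np.array([531,217.])
overlay(f,[(circ(c,26,z),(0,255,0)),(circ(c,26,z-6),(0,255,0)),(circ(mid,29,28),(0,0,255))],370,235,60,60,12,"pics/e4.png")
crop(f,370,235,60,60,12,"pics/e4r.png")
```

```text
t 15.325 at [533.1 216.7   6.9] w 10.0 F [-0.   0.2 -0.3] dist [ -0.8  -0.4 -13.9] n 1 turn/row [-0.05  0.2  -0.08]
[0.9, -0.4, 13.9] [-0.05, 0.2, -0.08]
```

View pics/e4.png

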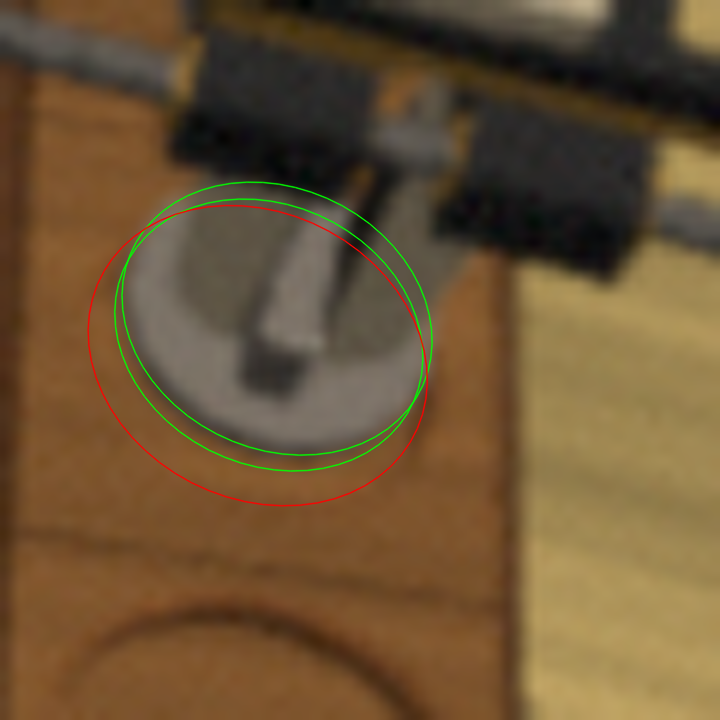

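View pics/e4r.png

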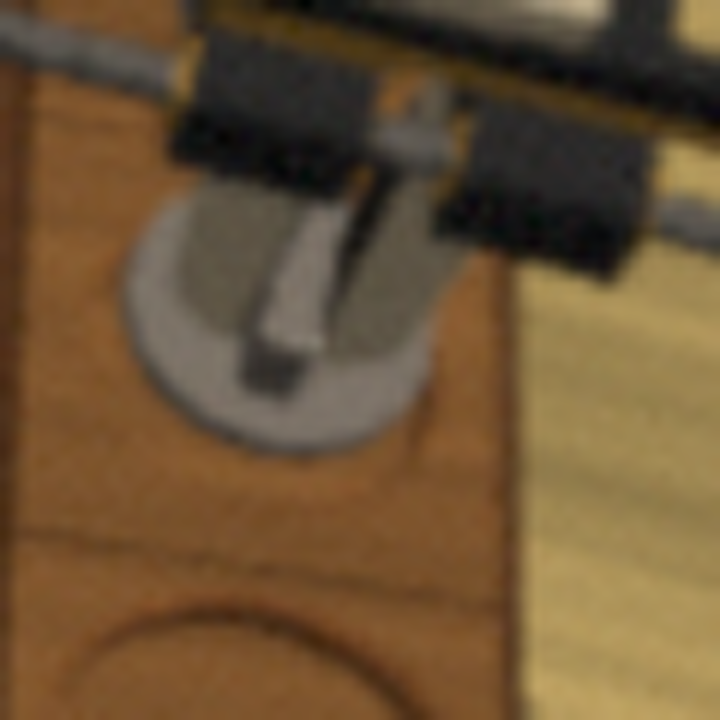

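{"fn": "carry_out", "kwargs": {
  "rows": [
    [[0.03,1,-0.3,4,0,0,0],[0.03,0,0,4,0,0,0],[0.03,0,0,0,0,0,0],[0.03,0,0,0,0,0,0]]
  ]
}}

```text
t: 15.88
tool_pos: [532.0, 216.4, -1.6]
tool_rot: [[-1.0, -0.016, 0.003], [-0.016, 1.0, -0.001], [-0.003, -0.001, -1.0]]
force: [0.3, 0.4, 0.6]
width: 9.8
```

{"fn": "carry_out", "kwargs": {
  "rows": [
    [[0.03,0,0,2.5,0,0,0],[0.03,0,0,0,0,0,0]]
  ]
}}

```text
t: 16.12
tool_pos: [532.1, 216.4, -4.2]
tool_rot: [[-1.0, -0.016, 0.004], [-0.016, 1.0, -0.001], [-0.004, -0.001, -1.0]]
force: [-0.3, -0.5, -0.9]
width: 9.8
```

Run:
```python
from plan import *
plan([532.3,216.3,-7],down(91),tmax=8)
from bench import vision
from h import *
f=vision.grab_frame("scene")
crop(f,370,235,60,60,12,"pics/e5r.png")
```

```text
t 16.125 at [532.1 216.4  -4.2] w 9.8 F [-0.3 -0.5 -0.9] dist [ 0.2 -0.1 -2.8] n 1 turn/row [-0.05  0.2  -0.08]
[-0.2, -0.1, 2.8] [-0.05, 0.2, -0.08]
```

View pics/e5r.png

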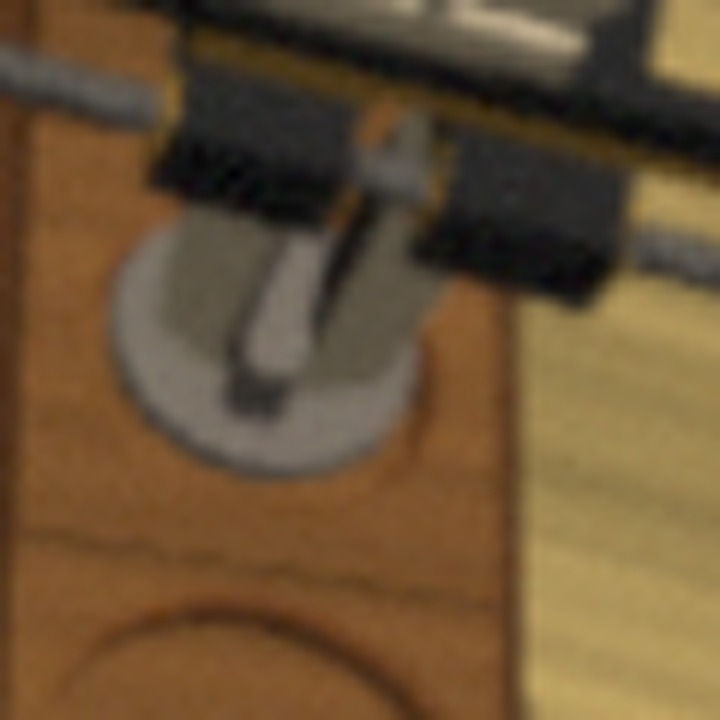

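{"fn": "carry_out", "kwargs": {
  "rows": [
    [[0.03,-1.2,0,2,0,0,0],[0.03,0,0,0,0,0,0]]
  ]
}}

```text
t: 16.42
tool_pos: [533.5, 216.5, -6.1]
tool_rot: [[-1.0, -0.016, 0.004], [-0.016, 1.0, -0.001], [-0.004, -0.001, -1.0]]
force: [0.9, -0.6, 0.5]
width: 10.0
```

{"fn": "carry_out", "kwargs": {
  "rows": [
    [[0.03,0,0,2,0,0,0],[0.03,0,0,0,0,0,0]]
  ]
}}

```text
t: 16.68
tool_pos: [533.5, 216.5, -8.2]
tool_rot: [[-1.0, -0.016, 0.004], [-0.016, 1.0, -0.001], [-0.004, -0.001, -1.0]]
force: [-0.5, 0.3, 0.9]
width: 9.5
```

{"fn": "carry_out", "kwargs": {
  "rows": [
    [[0.03,0,0,1,0,0,0],[0.03,0,0,0,0,0,0]]
  ]
}}

```text
t: 16.92
tool_pos: [533.6, 216.5, -9.3]
tool_rot: [[-1.0, -0.016, 0.004], [-0.016, 1.0, -0.001], [-0.004, -0.001, -1.0]]
force: [-0.6, -0.2, -0.2]
width: 9.9
```

{"fn": "carry_out", "kwargs": {
  "rows": [
    [[0.03,0,0,0.7,0,0,0],[0.03,0,0,0,0,0,0]]
  ]
}}

```text
t: 17.18
tool_pos: [533.8, 216.5, -9.3]
tool_rot: [[-1.0, -0.016, 0.004], [-0.016, 1.0, -0.0], [-0.004, -0.001, -1.0]]
force: [0.4, -1.1, -0.0]
width: 9.3
```

Run:
```python
from plan import *
plan([532.3,216.3,-7],down(91),tmax=8)
from bench import vision
from h import *
f=vision.grab_frame("scene")
crop(f,370,235,60,60,12,"pics/e6r.png")
```

```text
t 17.175 at [533.8 216.5  -9.3] w 9.3 F [ 0.4 -1.1 -0. ] dist [-1.5 -0.2  2.3] n 1 turn/row [-0.03  0.26 -0.08]
[1.5, -0.2, -2.3] [-0.03, 0.26, -0.08]
```

View pics/e6r.png

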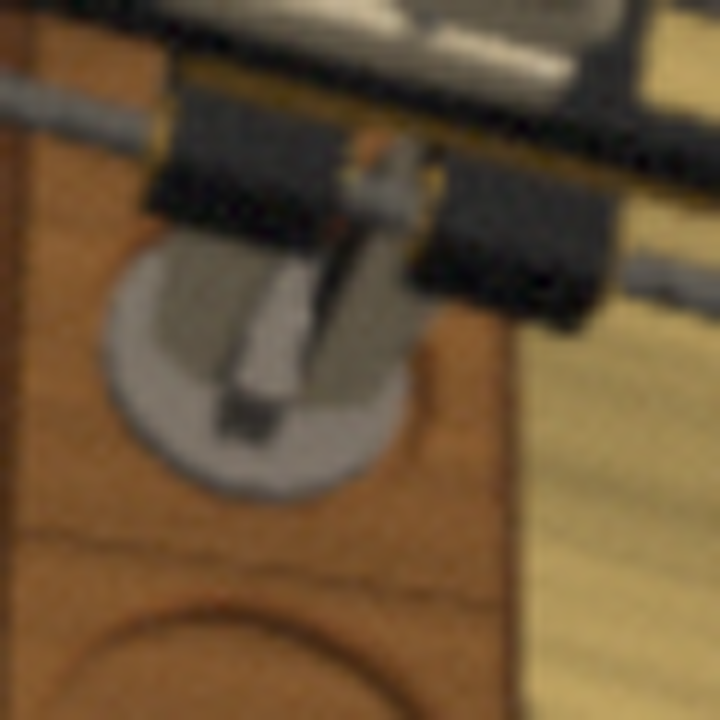

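{"fn": "carry_out", "kwargs": {
  "rows": [
    [[0.2,0,0,0,0,0,0],[0.35,0,0,0,0,0,0],[0.35,0,0,0,0,0,0],[0.35,0,0,-10,0,0,0],[0.35,0,0,-20,0,0,0],[0.35,0,0,-30,0,0,0],[0.7,0,0,-30,0,0,0],[0.7,0,0,-20,0,0,0],[0.7,-10,-45,0,0,0,0],[0.7,10,-45,0,0,0,0],[0.7,30,-40,0,0,0,0],[0.7,20,-20,0,0,0,0],[0.7,0,0,0,0,0,0],[0.7,0,0,0,0,0,0]]
  ]
}}

```text
t: 18.98
tool_pos: [485.7, 62.1, 114.0]
tool_rot: [[-1.0, -0.017, 0.011], [-0.017, 1.0, 0.001], [-0.011, 0.001, -1.0]]
force: [-0.2, 0.3, 0.5]
width: 65.2
```

Run:
```python
from plan import *
plan([468.5,14.7,60],down(91),tmax=8)
from bench import vision
from h import *
f=vision.grab_frame("scene");pickle.dump(f,open("f1.pkl","wb"))
crop(f,360,200,80,80,8,"pics/f1.png")
g=vision.grab_frame("top");crop(g,110,130,120,100,6,"pics/f1t.png")
```

```text
t 18.975 at [485.7  62.1 114. ] w 65.2 F [-0.2  0.3  0.5] dist [-17.2 -47.4 -54. ] n 2 turn/row [ 0.02  0.33 -0.01]
[9.3, -23.6, 26.9] [0.02, 0.33, -0.01]
[9.1, -23.6, 26.9] [0.02, 0.33, -0.01]
```

View pics/f1.png

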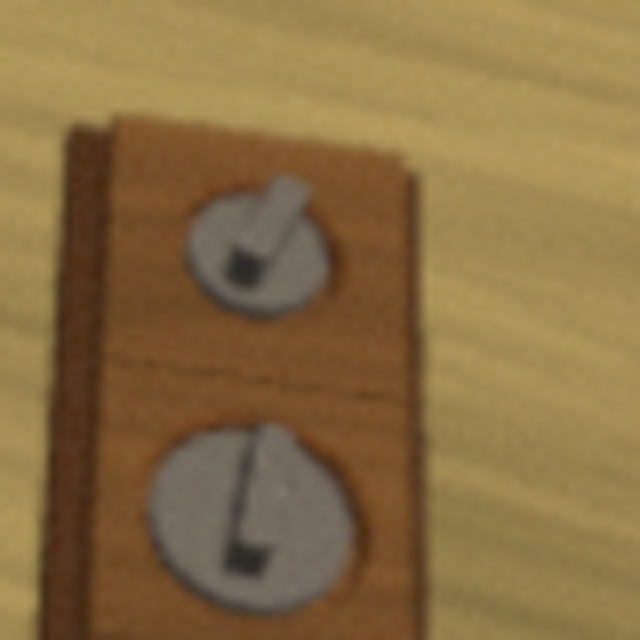

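View pics/f1t.png

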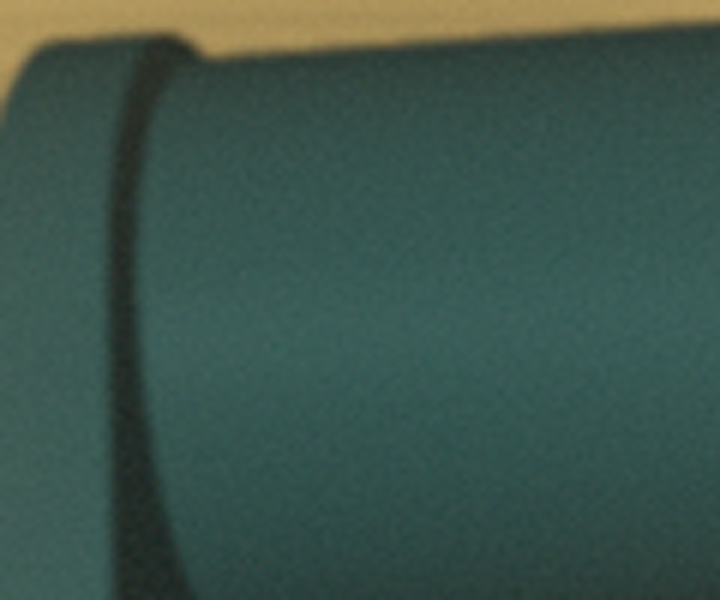

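{"fn": "carry_out", "kwargs": {
  "rows": [
    [[0.85,8.5,-22,25,0,0.3,0],[0.85,8.5,-22,25,0,0.3,0],[0.85,0,0,0,0,0,0],[0.85,0,0,0,0,0,0]]
  ]
}}

```text
t: 19.58
tool_pos: [471.4, 19.7, 63.2]
tool_rot: [[-1.0, -0.021, 0.0], [-0.021, 1.0, 0.001], [-0.0, 0.001, -1.0]]
force: [-0.0, 0.5, 0.8]
width: 78.6
```

Run:
```python
from plan import *
plan([468.5,14.7,-17],down(91),tmax=8)
from bench import vision
from h import *
s=readout.sense();c=s["tool_pos"]
f=vision.grab_frame("scene")
b=np.array([468,14.7])
overlay(f,[(circ(b,27,62),(0,255,0)),(circ(b,31,0),(0,0,255)),(circ(c,27,62),(255,255,0))],250,140,120,100,6,"pics/g1.png")
```

```text
t 19.575 at [471.4  19.7  63.2] w 78.6 F [-0.   0.5  0.8] dist [ -2.9  -5.  -80.2] n 2 turn/row [0.03 0.01 0.1 ]
[1.5, -2.5, 40.1] [0.03, 0.01, 0.1]
[1.5, -2.5, 40.1] [0.03, 0.01, 0.1]
```

View pics/g1.png

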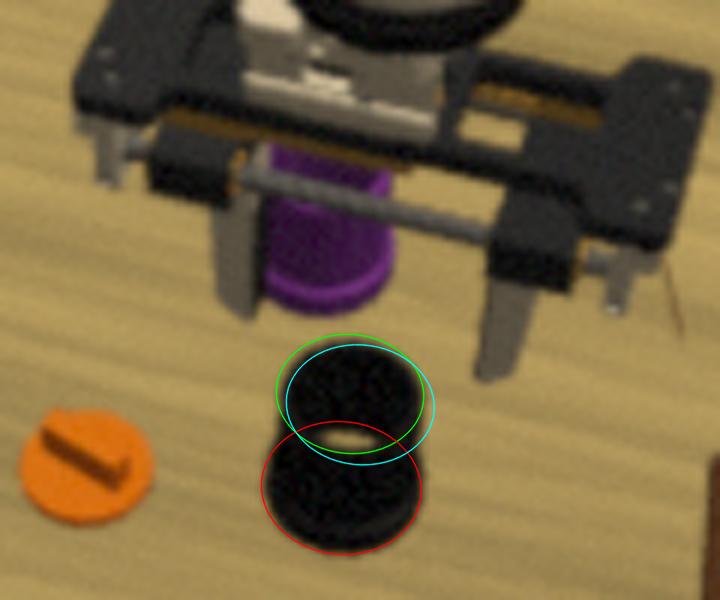

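{"fn": "carry_out", "kwargs": {
  "rows": [
    [[0.85,1.5,-2.2,20,0,0,0],[0.85,1.5,-2.2,20,0,0,0],[0.85,0,0,0,0,0,0],[0.85,0,0,0,0,0,0]]
  ]
}}

```text
t: 20.12
tool_pos: [469.2, 16.6, 21.5]
tool_rot: [[-1.0, -0.023, 0.001], [-0.023, 1.0, 0.001], [-0.002, 0.001, -1.0]]
force: [-0.0, 0.4, 0.3]
width: 79.0
```

{"fn": "carry_out", "kwargs": {
  "rows": [
    [[0.85,0,0,12,0,0,0],[0.85,0,0,12,0,0,0],[0.85,0,0,8,0,0,0],[0.85,0,0,0,0,0,0],[0.85,0,0,0,0,0,0]]
  ]
}}

```text
t: 20.75
tool_pos: [469.7, 16.9, -12.1]
tool_rot: [[-1.0, -0.024, 0.002], [-0.024, 1.0, 0.001], [-0.002, 0.001, -1.0]]
force: [-0.3, 1.4, -1.1]
width: 79.4
```

Run:
```python
from plan import *
plan([468.2,15.2,-17],down(91),tmax=8)
from bench import vision
from h import *
f=vision.grab_frame("scene")
crop(f,250,140,120,100,6,"pics/g2.png")
```

```text
t 20.75 at [469.7  16.9 -12.1] w 79.4 F [-0.3  1.4 -1.1] dist [-1.5 -1.7 -4.9] n 1 turn/row [0.07 0.14 0.35]
[1.5, -1.6, 4.9] [0.07, 0.14, 0.35]
```

View pics/g2.png

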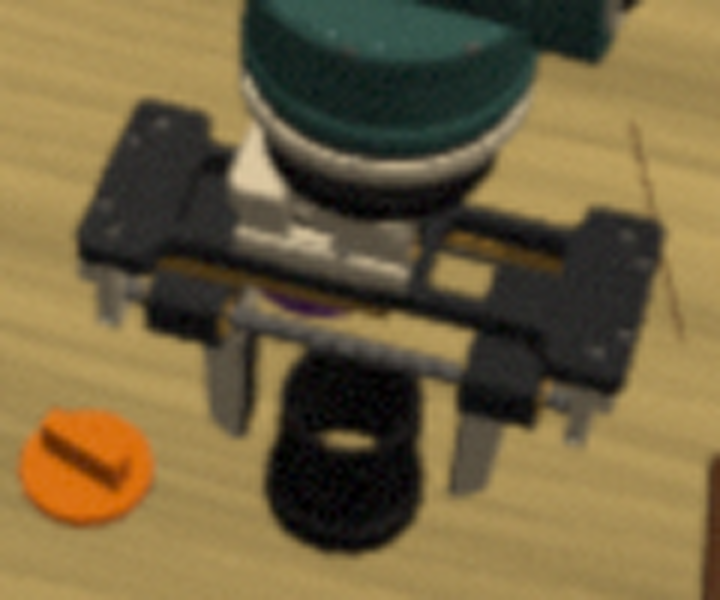

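{"fn": "carry_out", "kwargs": {
  "rows": [
    [[0.85,1.2,-1.5,5,0,0,0],[0.7,0,0,0,0,0,0],[0.5,0,0,0,0,0,0],[0.5,0,0,0,0,0,0],[0.4,0,0,0,0,0,0],[0.4,0,0,0,0,0,0],[0.4,0,0,0,0,0,0]]
  ],
  "squeeze": 10
}}

```text
t: 21.68
tool_pos: [468.7, 15.2, -17.0]
tool_rot: [[-1.0, -0.024, 0.003], [-0.024, 1.0, 0.001], [-0.003, 0.001, -1.0]]
force: [0.2, 0.3, -2.1]
width: 59.0
```

{"fn": "carry_out", "kwargs": {
  "rows": [
    [[0.4,0,0,0,0,0,0],[0.4,0,0,0,0,0,0]]
  ],
  "squeeze": 40
}}

```text
t: 21.92
tool_pos: [468.7, 15.2, -17.0]
tool_rot: [[-1.0, -0.024, 0.003], [-0.024, 1.0, 0.001], [-0.003, 0.001, -1.0]]
force: [-0.2, -0.0, -1.6]
width: 57.8
```

{"fn": "carry_out", "kwargs": {
  "rows": [
    [[0.4,0,0,-10,0,0,0],[0.4,0,0,-25,0,0,0],[0.4,0,0,-35,0,0,0],[0.4,0,0,-35,0,0,0],[0.4,0,0,-35,0,0,0],[0.4,0,0,-25,0,0,0],[0.4,0,0,0,0,0,0]]
  ]
}}

```text
t: 22.8
tool_pos: [467.6, 15.0, 157.0]
tool_rot: [[-1.0, -0.024, 0.005], [-0.024, 1.0, 0.001], [-0.005, 0.001, -1.0]]
force: [0.0, 0.2, -2.1]
width: 58.1
```

Run:
```python
from plan import *
plan([468.2,15.2,-17],down(91),tmax=8)
from bench import vision
from h import *
f=vision.grab_frame("scene");pickle.dump(f,open("g3.pkl","wb"))
crop(f,240,60,150,140,5,"pics/g3.png")
```

```text
t 22.8 at [467.6  15.  157. ] w 58.1 F [ 0.   0.2 -2.1] dist [   0.6    0.2 -174. ] n 4 turn/row [0.02 0.07 0.09]
[0.1, -0.0, 43.5] [0.02, 0.07, 0.09]
[-0.0, 0.0, 43.5] [0.02, 0.07, 0.09]
[-0.1, 0.0, 43.5] [0.02, 0.07, 0.09]
[-0.1, 0.0, 43.5] [0.02, 0.07, 0.09]
```

View pics/g3.png

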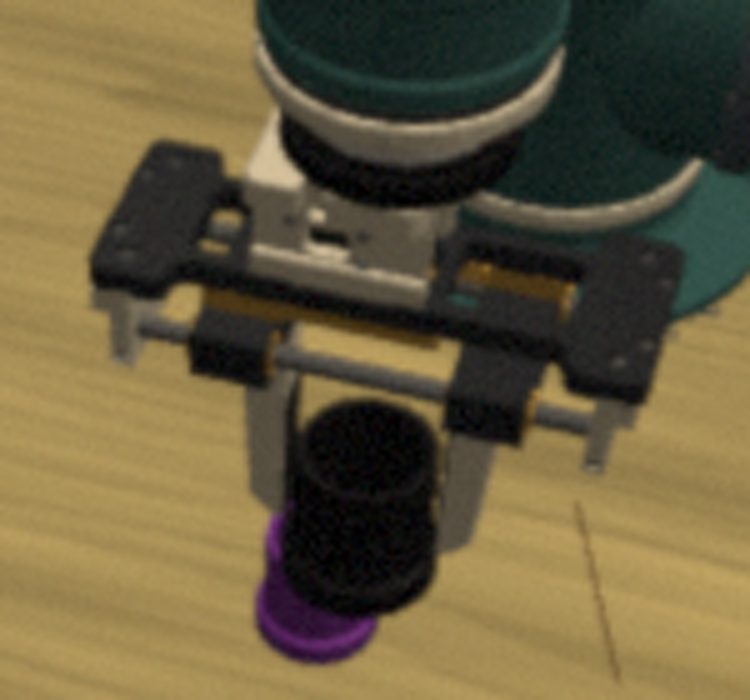

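```bash
cat > tgt.py <<'E'
from plan import *
g=np.array([598.9,-213.0,100.5]); a=np.radians(11.5);th=np.radians(25)
n=np.array([-np.sin(th)*np.cos(a),-np.sin(th)*np.sin(a),np.cos(th)])
def Rt():
    z=-n; y=np.array([0,1.,0]); y-=z*(y@z); y/=np.linalg.norm(y); return np.c_[np.cross(y,z),y,z]
E
python3 - <<'E'
from tgt import *
R=Rt(); print(n,R.round(3))
b=g+100*n
plan(b+17*R[:,2],R)
E
```

```text
[-0.41413408 -0.08425653  0.90630779] [[-0.91  -0.035  0.414]
 [ 0.     0.996  0.084]
 [-0.416  0.077 -0.906]]
t 22.85 at [467.1  15.  155.6] w 57.8 F [-1.1  0.5 -1.4] dist [  97.4 -235.    20.1] n 6 turn/row [-0.73 -4.07  0.05]
[-15.3, -39.5, -3.4] [-0.73, -4.07, 0.05]
[-15.6, -39.5, -2.8] [-0.73, -4.07, 0.05]
[-15.8, -39.4, -2.2] [-0.73, -4.07, 0.05]
[-15.9, -39.4, -1.5] [-0.73, -4.07, 0.05]
[-16.1, -39.4, -0.9] [-0.73, -4.07, 0.05]
[-16.1, -39.4, -0.3] [-0.73, -4.07, 0.05]
```

{"fn": "carry_out", "kwargs": {
  "rows": [
    [[0.4,-8,-15,-5,-0.3,-2,0],[0.4,-10.5,-26,-4,-0.5,-2.7,0],[0.4,-10.5,-26,-3,-0.5,-2.7,0],[0.4,-10.5,-26,-2,-0.5,-2.7,0],[0.4,-10.5,-26,-1,-0.5,-2.7,0],[0.4,-10.5,-26,0,-0.5,-2.7,0],[0.4,-10.5,-26,0,-0.5,-2.7,0],[0.4,-10.5,-26,0,-0.5,-2.7,0],[0.4,-8,-15,0,-0.5,-2,0],[0.4,0,0,0,0,0,0],[0.4,0,0,0,0,0,0]]
  ]
}}

```text
t: 24.22
tool_pos: [558.3, -210.7, 170.0]
tool_rot: [[-0.916, -0.034, 0.4], [-0.002, 0.997, 0.081], [-0.402, 0.073, -0.913]]
force: [-0.7, 1.1, -1.4]
width: 58.4
```

```bash
cat > chk.py <<'E'
from tgt import *
from bench import vision
from h import *
import sys
d=float(sys.argv[1]);tag=sys.argv[2]
R=Rt(); b=g+d*n; plan(b+17*R[:,2],R)
s=readout.sense();c=s["tool_pos"];T=s["tool_rot"];z=-T[:,2]
print("angle",np.degrees(np.arccos(z@n)))
a_=np.linspace(0,2*np.pi,60)[:,None]
def ring(o,r): return o+r*(np.cos(a_)*T[:,0]+np.sin(a_)*T[:,1])
A=c+17*z; B=c+np.array([0,0,39.6])-22.6*z
for k,(x0,y0,w,h,sc) in {"scene":(130,80,140,130,5.5),"top":(300,120,150,120,5)}.items():
    f=vision.grab_frame(k);pickle.dump(f,open(f"{tag}_{k}.pkl","wb"))
    L=[]
    for o,col in((A,(0,255,0)),(B,(0,0,255))): L+=[(ring(o,31),col),(ring(o+14*z,31),col),(ring(o+62*z,27),col)]
    L+=[(np.array([g,g+60*n]),(0,255,255))]
    overlay(f,L,x0,y0,w,h,sc,f"pics/{tag}_{k}.png")
    crop(f,x0,y0,w,h,sc,f"pics/{tag}_{k}r.png")
E
python3 chk.py 100 h1
```

```text
t 24.225 at [ 558.3 -210.7  170. ] w 58.4 F [-0.7  1.1 -1.4] dist [ 6.2 -9.3  5.7] n 1 turn/row [-0.21 -0.89  0.05]
[-8.0, -9.1, -3.5] [-0.21, -0.89, 0.05]
angle 0.9120264393716357
```

View pics/h1_scene.png

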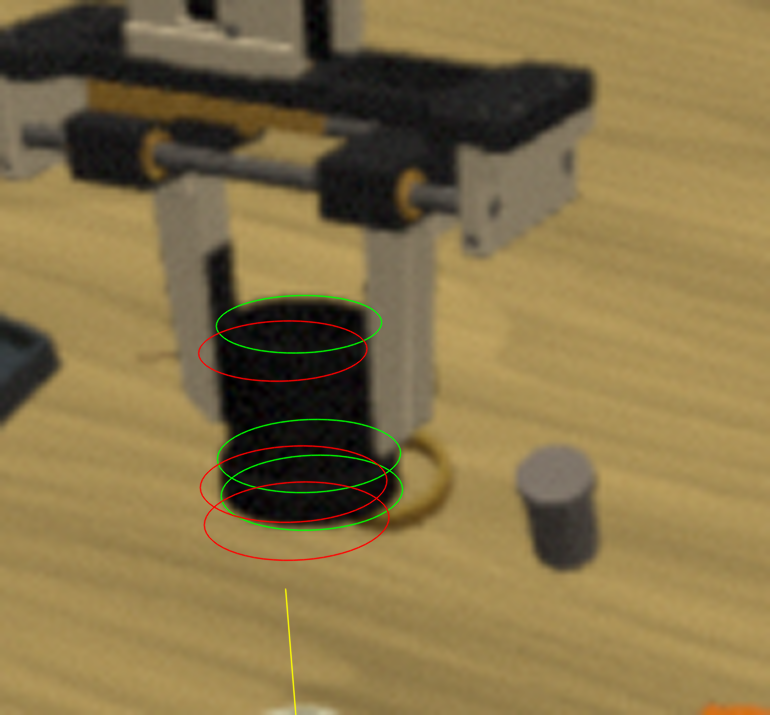

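View pics/h1_top.png

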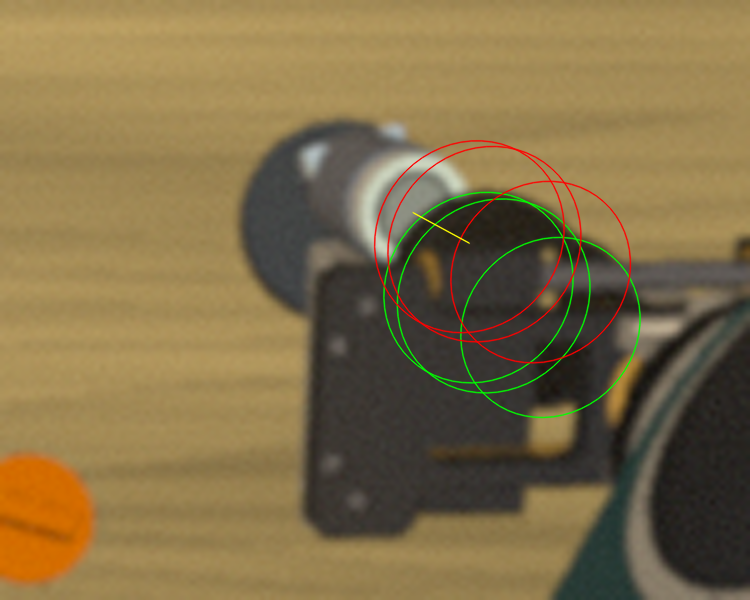

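{"fn": "carry_out", "kwargs": {
  "rows": [
    [[0.4,-3.5,-4,-1.5,-0.2,-0.8,0],[0.4,-3.5,-4,-1,0,0,0],[0.4,0,0,0,0,0,0],[0.4,0,0,0,0,0,0]]
  ]
}}

```text
t: 24.82
tool_pos: [565.0, -217.8, 175.6]
tool_rot: [[-0.909, -0.039, 0.414], [-0.004, 0.996, 0.085], [-0.416, 0.076, -0.906]]
force: [0.8, 0.7, -2.1]
width: 57.9
```

```bash
python3 chk.py 60 h2
```

```text
t 24.825 at [ 565.  -217.8  175.6] w 57.9 F [ 0.8  0.7 -2.1] dist [ 16.1   1.2 -36.1] n 1 turn/row [ 0.03 -0.    0.21]
[0.3, -2.1, 39.5] [0.03, -0.0, 0.21]
angle 0.03247630297602011
```

{"fn": "carry_out", "kwargs": {
  "rows": [
    [[0.4,0,-1,11,0,0,0],[0.4,0,-1,12,0,0,0],[0.4,0,0,10,0,0,0],[0.4,0,0,4,0,0,0],[0.4,0,0,0,0,0,0],[0.4,0,0,0,0,0,0]]
  ]
}}

```text
t: 25.68
tool_pos: [581.3, -216.2, 138.4]
tool_rot: [[-0.91, -0.039, 0.413], [-0.004, 0.996, 0.086], [-0.415, 0.076, -0.907]]
force: [0.9, 1.6, -1.4]
width: 57.6
```

```bash
python3 chk.py 60 h3
```

```text
t 25.675 at [ 581.3 -216.2  138.4] w 57.6 F [ 0.9  1.6 -1.4] dist [-0.2 -0.5  1.1] n 1 turn/row [ 0.08 -0.07  0.21]
[-0.3, -0.4, -1.1] [0.08, -0.07, 0.21]
angle 0.10972386558881139
```

View pics/h3_scene.png

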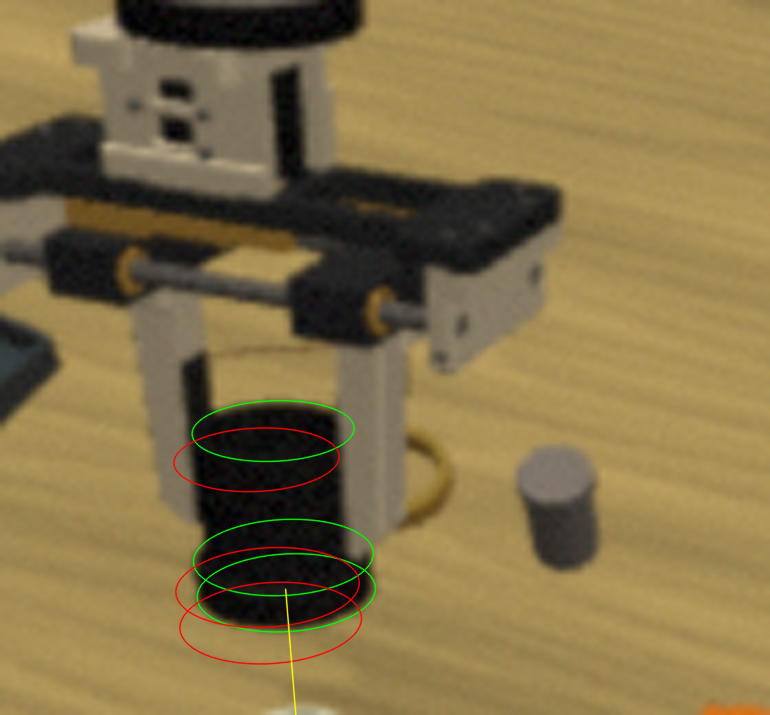

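View pics/h3_top.png

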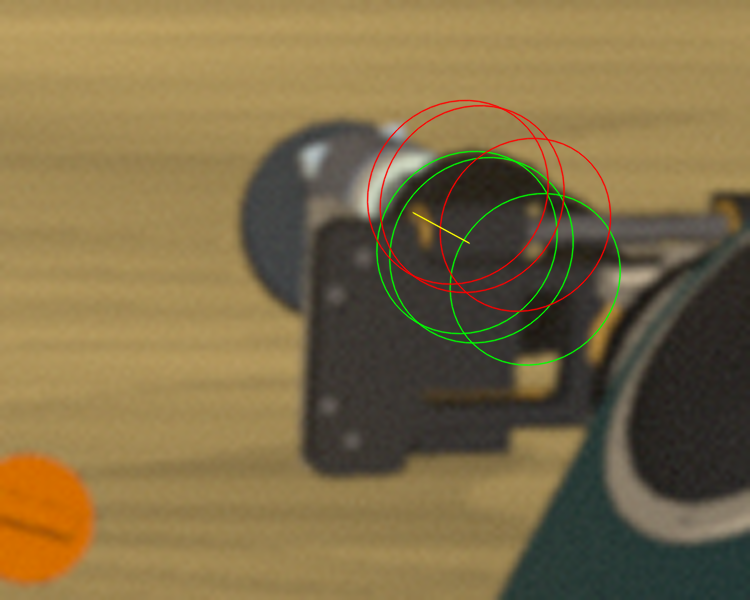

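View pics/h3_scener.png

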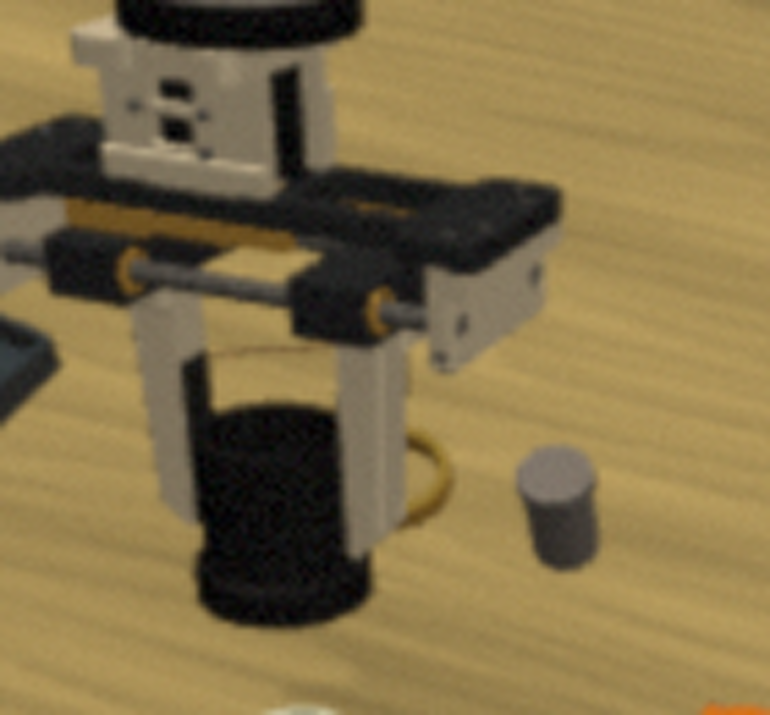

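Run:
```python
from tgt import *
from h import *
f=load("h3_top.pkl")
s=readout.sense();c=s["tool_pos"];T=s["tool_rot"];z=-T[:,2];A=c+17*z
a_=np.linspace(0,2*np.pi,90)[:,None]
ring=lambda o,r:o+r*(np.cos(a_)*T[:,0]+np.sin(a_)*T[:,1])
G=(0,255,0)
f2=dict(f);f2["frame"]=np.clip(f["frame"].astype(float)*1.7+10,0,255).astype(np.uint8)
overlay(f2,[(ring(A,31),G),(ring(A+14*z,31),G),(ring(A+14*z,27),G),(ring(A+62*z,27),G),(ring(A+62*z,22),G)],365,140,70,60,11,"pics/h4.png")
crop(f2,365,140,70,60,11,"pics/h4r.png")
```

```text
(no output)
```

View pics/h4.png

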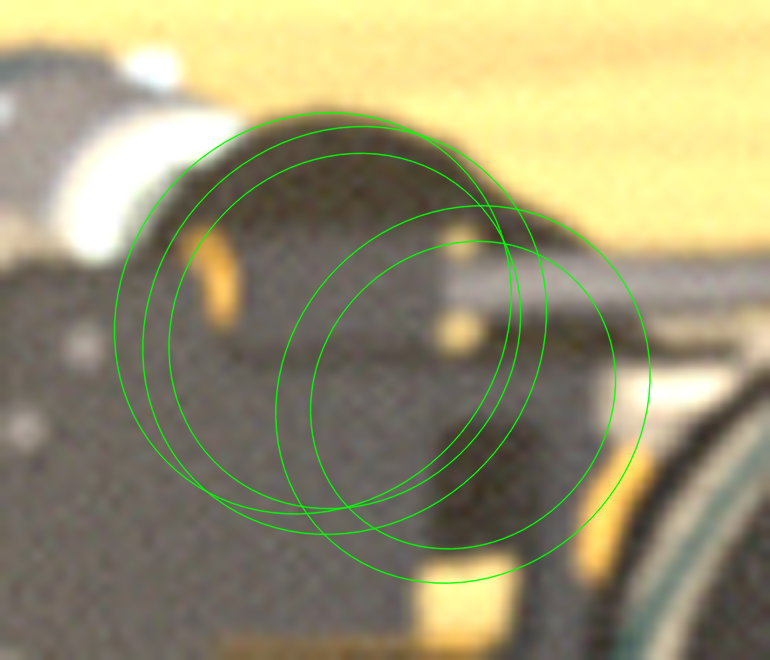

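View pics/h4r.png

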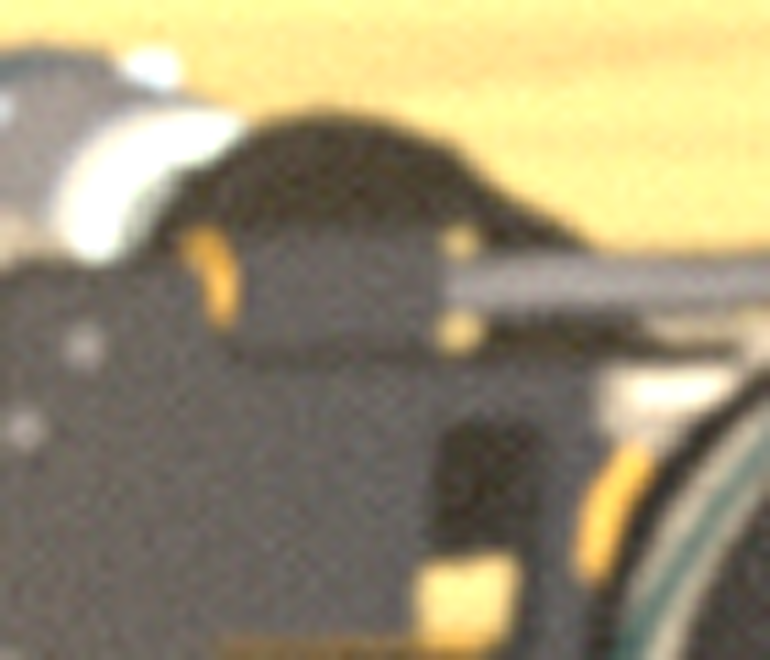

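{"fn": "carry_out", "kwargs": {
  "rows": [
    [[0.4,-0.3,-0.4,-0.7,0,0,0.2],[0.4,0,0,0,0,0,0],[0.4,0,0,0,0,0,0],[0.4,0,0,0,0,0,0],[0.4,0,0,0,0,0,0]]
  ]
}}

```text
t: 26.4
tool_pos: [581.3, -216.9, 140.0]
tool_rot: [[-0.91, -0.035, 0.414], [0.0, 0.996, 0.085], [-0.415, 0.077, -0.906]]
force: [0.0, -0.1, -1.8]
width: 58.0
```

```bash
python3 chk.py 60 h5
python3 - <<'E'
from h import *
from ov import box
t=load("h5_top.pkl");s=load("h5_scene.pkl")
mid=np.array([531.5,217]);G=(0,255,0)
overlay(t,[(circ(mid,29,28),(0,0,255))],120,130,130,110,6,"pics/i_t.png")
crop(s,340,190,100,130,5.5,"pics/i_s.png")
cv2.imwrite("pics/i_full.png",cv2.resize(np.ascontiguousarray(s["frame"][:,:,::-1]),(784,588)))
from bench import readout
print(readout.sense()["dq"])
E
```

```text
t 26.4 at [ 581.3 -216.9  140. ] w 58.0 F [ 0.  -0.1 -1.8] dist [-0.2  0.3 -0.6] n 1 turn/row [ 0.04 -0.01 -0.  ]
[0.4, 0.3, 0.5] [0.04, -0.01, -0.0]
angle 0.038981242837375064
[-0.01244953  0.05928444  0.14069784  0.07199708 -0.03348403  0.01949226]
```

View pics/i_t.png

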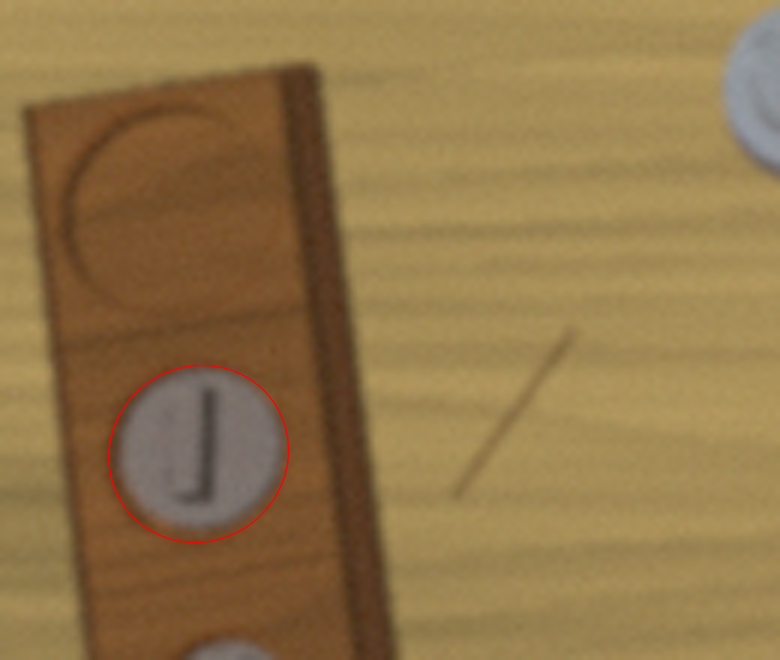

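View pics/i_s.png

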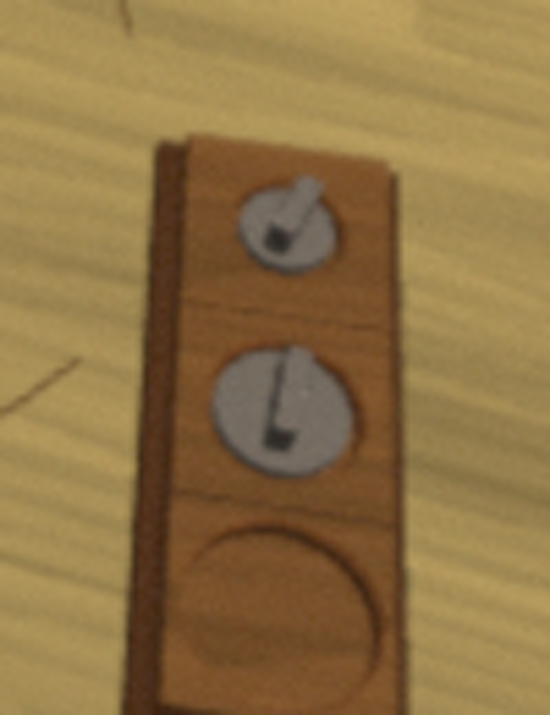

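View pics/i_full.png

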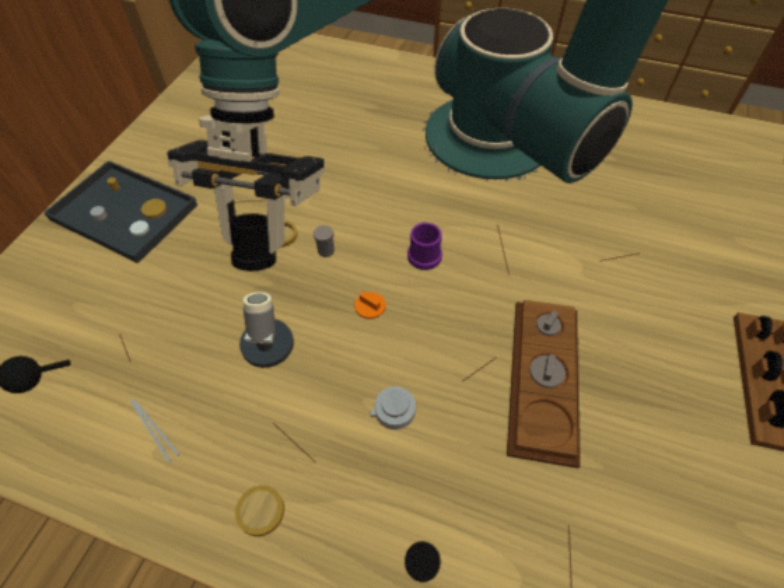

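Run:
```python
from bench import workorder,readout
print(workorder.job_done()); s=readout.sense(); print(s["t"],s["tool_pos"],s["width"])
```

```text
the job is handed in; nothing more can be done
None
the job is handed in; nothing more can be done
```

The job is handed in at about 26.4 s. The cap is in the middle seat, rib up, and the arm is holding the open black barrel in front of the inspection camera.

**Checks that passed**
- **Cap:** both cameras show its disc inside the middle recess and level with the block top. I felt no contact with the rim on the way down, and it stopped at the height expected for the recess floor.
- **Barrel:** the calculated tool pose puts its lower end 60.6 mm from the glass, within 0.4 mm of the centre line and 0.04° from square. The barrel's outline agreed with both cameras to about 1 mm, apart from a possible 3 mm at its lower edge in the scene view. The real accuracy rests on my camera fit of the glass, roughly 1–2 mm and 1–2°.
- **Rest of the bench:** the other objects looked unmoved in the last scene picture. No large forces showed up in the readings after each move.

**Checks that failed or disagreed**
- **Finger position:** the first grasp closed on air. The real fingertips sit about 40 mm behind the reported tool point. I measured that offset from the pictures and by touching the cap lightly, and corrected for it.
- **Grip width:** the gripper read about 58 mm on a tube that should be 54 mm. I found no reason for it. The grip held, and the wrist carried about 1.8 N, as expected for a 0.18 kg barrel.
- **Camera views:** the two cameras disagreed by about 2 mm in x, so I used values in between.

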